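# Load the connector test box and set its blank selector

### The job

Load the test box: draw its safety catch back, slide the cover open, lay every connector from the worktop on the chamber floor, slide the cover fully shut and push the catch fully home again. Then set the blank selector by clicks: turn it anticlockwise to its end stop and from there clockwise to the third click. Leave the loupe that stands among the connectors where it is.

Things in the scene. Friction and masses are not known exactly. Their poses are not given: they have to be found in the camera images.
- test_box: fixed grey metal test box, 50 mm high, x -80 to 80, y -145 to +130 mm; origin on its underside, x away from the robot at yaw 0, y to the left. Right (-y) half: open-topped chamber; left half: flat deck the cover slides over; a 50 mm strip along the front carries the catch (middle) and the selector (left). Keep clear of the mains plug on the wall above it (x 0.6, y 0.1 m)
- chamber_floor (a point): centre of the chamber's inner floor, 10 mm above the worktop; axes as test_box. The chamber is 100 (x) x 120 (y) mm inside with walls up to 50 mm above the worktop (40 mm deep)
- cover (a joint): sliding aluminium cover, 106 x 134 x 6 mm, its upper face 57 mm above the worktop: 0 = fully closed over the chamber, 0.135 m = fully open, slid to the box's left (local +y). Slides with about 2 N and stays where left; the catch blocks it while engaged
- cover_handle (a point): on the cover's handle, 8 mm below its top: an upright black tab 12 mm thick (local y) x 46 mm long (local x) x about 28 mm tall in the middle of the cover, its top 86 mm above the worktop; moves with the cover
- catch (a joint): sliding safety catch: 0 = engaged (its tongue stands in front of the closed cover's left edge), 0.018 m = fully released, drawn toward the robot (local -x). Slides with about 1.5 N and stays where left. It cannot be engaged while the cover is open
- catch_knob (a point): on the catch's grip, 11 mm below its top: an upright black tab 12 mm thick (local x) x 30 mm long (local y) x about 25 mm tall, its top 82 mm above the worktop; moves with the catch
- selector (a joint): blank rotary selector, vertical axis: 0 = its anticlockwise end stop (seen from above); grows clockwise to 2.62 rad (150 degrees), the other stop. Spring detents (clicks) every 30 degrees = 0.524 rad, one of them at each stop: the third click from the anticlockwise stop is 1.571 rad. Turning over a click takes about 0.15 N m; released within 0.12 rad of a detent it snaps into it. It starts anywhere between the second and the fifth click
- selector_grip (a point): on the selector's axis, 11 mm below the top of its bar grip: black bar 11 mm thick x 36 mm long x about 24 mm tall, top 83 mm above the worktop, on a disc 37 mm across. At joint 0 the bar lies along the box's local x; it turns with the joint. The grip has no pointer or mark
- conn_a: cream-white wire-to-board connector lying on the worktop (may be absent: some starts have only two or three connectors). Rigid body block 13 (x) x 33 (y, its length) x 11 mm high, from x = -5 to +8 mm and y = -16.5 to +16.5 mm, about 20 g; origin at the underside, z up; a small key rib on top and thin pins on the -x side do not matter for gripping
- conn_b: short cream-white wire-to-board connector lying on the worktop (may be absent: some starts have only two or three connectors). Rigid body block 13 (x) x 25 (y, its length) x 11 mm high, from x = -5 to +8 mm and y = -12.5 to +12.5 mm, about 20 g; origin at the underside, z up; a small key rib on top and thin pins on the -x side do not matter for gripping
- conn_c: long black wire-to-board connector lying on the worktop (may be absent: some starts have only two or three connectors). Rigid body block 13 (x) x 42 (y, its length) x 11 mm high, from x = -5 to +8 mm and y = -21 to +21 mm, about 20 g; origin at the underside, z up; a small key rib on top and thin pins on the -x side do not matter for gripping
- conn_d: cream-white wire-to-board connector lying on the worktop (may be absent: some starts have only two or three connectors). Rigid body block 13 (x) x 33 (y, its length) x 11 mm high, from x = -5 to +8 mm and y = -16.5 to +16.5 mm, about 20 g; origin at the underside, z up; a small key rib on top and thin pins on the -x side do not matter for gripping
- loupe: black eye loupe standing on its wide end, 41 mm across, 30 mm high, among the connectors; origin at its underside; to be left alone

How it is judged:
On the way, in this order (a step that is already met when the one before it is completed fails the run):
1. the catch is drawn back (value of joint catch above 0.0135 m), for 0.2 s.
2. the cover is slid open (value of joint cover above 0.11 m), for 0.2 s.
3. every connector present lies in the chamber (x of conn_a in the frame of chamber_floor between -0.052 and 0.052 m and y of conn_a in the frame of chamber_floor between -0.062 and 0.062 m and z of each of conn_a, conn_b, conn_c, conn_d in the frame of chamber_floor below 0.03 m and x of conn_b in the frame of chamber_floor between -0.052 and 0.052 m and y of conn_b in the frame of chamber_floor between -0.062 and 0.062 m and x of conn_c in the frame of chamber_floor between -0.052 and 0.052 m and y of conn_c in the frame of chamber_floor between -0.062 and 0.062 m and x of conn_d in the frame of chamber_floor between -0.052 and 0.052 m and y of conn_d in the frame of chamber_floor between -0.062 and 0.062 m and linear speed of each of conn_a, conn_b, conn_c, conn_d below 0.03 m/s), for 0.3 s.
4. the cover is fully shut (value of joint cover below 0.004 m), for 0.2 s.
5. the catch is home again with the cover shut (value of joint catch below 0.004 m and value of joint cover below 0.006 m), for 0.2 s.
6. the selector is turned anticlockwise to its end stop (value of joint selector below 0.12 rad), for 0.1 s.
7. the selector is at the third click from the stop (value of joint selector between 1.45 and 1.69 rad), for 0.2 s.
At the end, for the whole second after the job is handed in: Every connector present is in the chamber (its origin within the chamber walls, less than 30 mm above the floor), the cover is shut to 6 mm, the catch home to 4 mm, and the selector rests in its third click (1.571 rad within 0.12 rad) (all of step 5 and all of step 7 and x of conn_a in the frame of chamber_floor between -0.052 and 0.052 m and y of conn_a in the frame of chamber_floor between -0.062 and 0.062 m and z of each of conn_a, conn_b, conn_c, conn_d in the frame of chamber_floor below 0.03 m and x of conn_b in the frame of chamber_floor between -0.052 and 0.052 m and y of conn_b in the frame of chamber_floor between -0.062 and 0.062 m and x of conn_c in the frame of chamber_floor between -0.052 and 0.052 m and y of conn_c in the frame of chamber_floor between -0.062 and 0.062 m and x of conn_d in the frame of chamber_floor between -0.052 and 0.052 m and y of conn_d in the frame of chamber_floor between -0.062 and 0.062 m); the robot touches nothing.
It fails at once if the loupe is moved more than 40 mm (distance of loupe from where it was at the start of the episode above 0.04 m).
Of conn_a, conn_b, conn_c, conn_d only 2 to 4 are there at a start; the rules pass over those that are not, and their reading is None.
At some moment in a run one of conn_a, conn_b, conn_c, conn_d may be knocked a few centimetres aside while the robot is not near it.
Once in a run the grip may slacken for a moment while it holds something.
It also fails if it takes over 200 s, if anything falls off the work surface, if the arm or the gripper's body presses on something with over 40 N, if the wrist force passes 120 N, or if a joint passes its speed limit or range.

### The arm

A 6-joint arm with a two-finger parallel gripper is mounted at the origin on the work surface; the furniture and walls round the work are solid. World frame = base frame: x ahead of the robot, y to its left, z up, the work surface at z = 0. Lengths are in m, angles in rad, forces in N, time in s.
With the tool pointing down it reaches from about 0.225 to 0.875 m from the base axis. Payload 3.4 kg.
Tool frame: the origin (TCP) lies at the very end of the fingers, on their centre line; the grasp point (between the pads) lies 19 mm behind it (manip.pinch_z is the distance from the TCP to the grasp point, in m); z points along the fingers, y is the line along which they close (so a half turn about z gives the same grasp; the last joint's range is limited). The gripper opens to 85 mm and grips with 20 to 120 N. Pads are 22 mm wide; open, the fingers measure 114 mm over their backs; the gripper's body (76 mm by 85 mm) begins 54 mm behind the grasp point. The pads swing forward as they close: fully open they stand 13 mm farther back than shut.
Start: joints at [-1.435, 0.276, 1.505, -0, 1.361, -0.121], TCP at [0.146, -0.556, 0.231] pointing down, gripper open.
Joint ranges: [-2.89, 2.89], [-0.75, 2.08], [0.22, 2.7], [-1.18, 4.32], [0.11, 2.71], [-2.7, 2.7]. Speed limits (rad/s): [2.57, 2.57, 3.14, 3.14, 3.14, 3.14].

### API

Orientations are given as a unit quaternion [w, x, y, z].
In Python, from rig import manip gives the robot as it stands. The module is installed in compiled form; this text tells all that it offers.
- The arm moves only by the shell command python3 -m jog 'ROWS' [FORCE]. ROWS is JSON, a list of rows, each an object of numbers: "dx", "dy", "dz": the shift along the tool's x, y, z each as a share of 25 cm, from -1 to 1; "ax", "ay", "az": the turn, a rotation vector about the tool's x, y, z each as a share of 90 degrees, from -1 to 1; "grip": the opening, from -1 (shut) to 1 (fully open), so that 0 is half open. A call has 1 to 5 rows; each row is the pose to reach, as a shift and turn from the pose commanded when the call began, along the tool's axes at that moment; what a row does not reach only later rows make up. A row lasts 1/12 s, in which the tool goes at most 41.7 mm and 7.16 degrees, less where a joint would pass 70% of its speed; a pose out of reach is approached as far as the arm can. A call with a number of a shift or a turn outside -1 to 1 is refused whole. A call with a gripper value outside its range is refused whole. The fingers move at their own pace and stop on an object; FORCE is the grip in N (left out, the last holds). Time passes only in rows, so rows that repeat a pose let the fingers close. It gives the time, the measured TCP pose, the force, the opening and the grip force at its end, in the units of the state.
- manip.get_state(): the state, without advancing time (a new reading comes with each control period).
- manip.get_image(name): name is "scene" or "top" or "wrist"; returns a dict with "img" (420x560x3 uint8, red, green, blue), "mtx" (3x3 intrinsics, pixels), "world_to_cam" (4x4, takes a point from world to camera coordinates); the wrist camera has in their place "T_tool_cam" (4x4, takes a point from camera to tool coordinates, whose origin is the TCP and whose axes are the flange's). Camera axes: x right, y down, z forward; pixel columns grow to the right and rows downward; lengths in m; the calibration is good to about 2 mm. A picture is of the moment at which its call begins: read the wrist's pose just before it. There is no depth.
- manip.sign_off(): hands the job in; it is judged then, once.
The state is a dict: "clock": time; "qpos": joint angles; "qd": joint speeds; "effort": joint torques, N m; "position": TCP position; "ee_rot": TCP orientation; "contact_force": force on the tool from outside, world axes, zero at the start; "moment": the same for the moment, N m; "width": finger opening in m; "gripper_force": force on a finger pad.
Only numpy, scipy, OpenCV 4.12 (cv2) and the standard library are available. Lean on these libraries where they do the work, as an engineer would, in place of code of your own. Each camera call takes 0.05 s, during which the arm holds its last target. There are 200 camera calls.

## Working session

There is one attempt and no reset: what is moved stays moved. The work goes in short steps, Python scripts to look and compute and a shell command to move; the robot and the scene stay as the last step left them, time stands still between calls to the robot, and variables do not carry over. Pictures are saved under pics/ and viewed, at most 14 in all, crops included, and the job is handed in when it is done.

```bash
mkdir -p pics
cat > h.py <<'E'
import numpy as np, cv2
from rig import manip
from scipy.spatial.transform import Rotation as R
def rot(q): return R.from_quat([q[1],q[2],q[3],q[0]]).as_matrix()
def shot(name,fn=None):
    s=manip.get_state(); d=manip.get_image(name); img=np.array(d['img'])
    K=np.array(d['mtx'])
    if name=='wrist':
        T=np.eye(4);T[:3,:3]=rot(s['ee_rot']);T[:3,3]=s['position']
        C=T@np.array(d['T_tool_cam'])
    else: C=np.linalg.inv(np.array(d['world_to_cam']))
    if fn: cv2.imwrite('pics/'+fn,img[:,:,::-1])
    return img,K,C
def ray(K,C,px,z):
    v=C[:3,:3]@np.linalg.solve(K,[px[0],px[1],1.]); return C[:3,3]+v*(z-C[2,3])/v[2]
def proj(K,C,P):
    c=np.linalg.inv(C)@np.append(P,1); u=K@c[:3]; return u[:2]/u[2]
def rows(target,yaw=None):
    "shift in tool axes as share of .25, from measured pose"
    s=manip.get_state(); M=rot(s['ee_rot'])
    print('d',np.round(M.T@(np.array(target)-s['position'])/.25,3),'pos',np.round(s['position'],4))
    print('tool y yaw deg',np.degrees(np.arctan2(M[1,1],M[0,1])))
E
python3 - <<'E'
from h import *
for n in('top','scene','wrist'):
    i,K,C=shot(n,n+'0.png'); print(n,np.round(C,3).tolist(),K[0,0])
s=manip.get_state();print(s, manip.pinch_z); print(rot(s['ee_rot']).round(3))
E
```

```text
top [[0.03, -0.982, 0.185, 0.308], [-1.0, -0.031, -0.004, -0.017], [0.01, -0.185, -0.983, 0.908], [0.0, 0.0, 0.0, 1.0]] 491.7856946930215
scene [[-0.711, -0.553, 0.434, 0.087], [-0.703, 0.567, -0.429, 0.36], [-0.008, -0.61, -0.792, 0.754], [0.0, 0.0, 0.0, 1.0]] 403.6546859675824
wrist [[0.253, -0.934, -0.252, 0.209], [-0.967, -0.245, -0.065, -0.539], [-0.001, 0.26, -0.966, 0.373], [0.0, 0.0, 0.0, 1.0]] 330.38292470429093
{'clock': 0.15, 'qpos': array([-1.43502676e+00,  2.76450733e-01,  1.50579436e+00, -6.54725828e-06,
        1.36067702e+00, -1.21001019e-01]), 'qd': array([-0.00092869, -0.00188863, -0.003792  , -0.00079938,  0.00183997,
       -0.00120301]), 'effort': array([ 2.63712878e-03, -4.17143726e+01, -2.46032006e+01,  1.02859212e-04,
        7.67607184e-03, -6.85034067e-06]), 'position': array([ 0.14596865, -0.5557896 ,  0.23065696]), 'ee_rot': array([-6.64689969e-04,  9.91769615e-01,  1.28033544e-01, -8.10960441e-06]), 'contact_force': array([-0.45121971, -0.13568286, -0.5556424 ]), 'moment': array([-0.03826551, -0.06192531, -0.00372852]), 'gripper_force': 0.0, 'width': 0.08519590897214038} 0.0187
[[ 0.967  0.254 -0.   ]
 [ 0.254 -0.967  0.001]
 [ 0.    -0.001 -1.   ]]
```

View pics/top0.png

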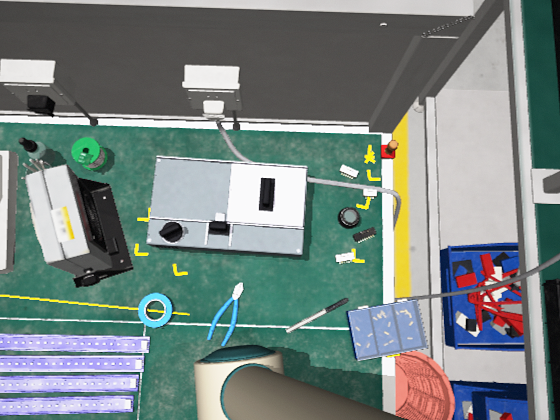

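View pics/scene0.png

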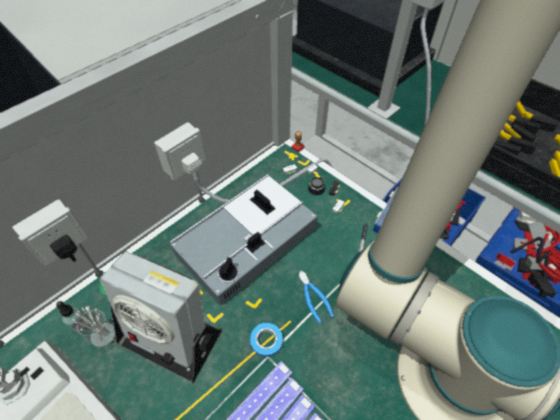

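The top view shows the box at (150–308, 157–252), with the cover handle at (267,193), catch (219,227) and selector (171,231). The white connectors are at (348,171), (370,192) and (345,258), the black one is at (364,236) and the loupe is at (349,216).

Run:
```python
from h import *
i,K,C=shot('top')
c=cv2.resize(i[145:275,140:410],None,fx=2.9,fy=2.9,interpolation=cv2.INTER_CUBIC)
cv2.imwrite('pics/crop1.png',c[:,:,::-1])
hsv=cv2.cvtColor(i,cv2.COLOR_RGB2HSV)
def comps(m,box,amin,name,z):
    u0,v0,u1,v1=box; mm=np.zeros(m.shape,np.uint8); mm[v0:v1,u0:u1]=m[v0:v1,u0:u1]
    for c in cv2.findContours(mm,cv2.RETR_EXTERNAL,cv2.CHAIN_APPROX_NONE)[0]:
        if cv2.contourArea(c)<amin: continue
        P=np.array([ray(K,C,p[0],z)[:2] for p in c],np.float32)*1000
        r=cv2.minAreaRect(P); b=cv2.boxPoints(r)
        e=max([(b[1]-b[0]),(b[2]-b[1])],key=np.linalg.norm)
        print(name,np.mean(c[:,0],0).round(),'ctr',np.round(r[0],1),'size',np.round(r[1],1),'long dir deg',round(np.degrees(np.arctan2(e[1],e[0]))%180,1))
V=hsv[...,2];S=hsv[...,1]
comps((V>225)&(S<30),(200,150,315,240),500,'cover',.057)
comps((V<60),(250,165,290,220),60,'handle',.086)
comps((V<60),(205,208,235,245),60,'catch',.082)
comps((V<60),(150,215,190,245),60,'sel',.083)
comps((V>170)&(S<60),(320,150,395,275),30,'white',.011)
comps((V<75)&(S<255),(330,200,382,250),30,'black',.011)
comps((S<60)&(V>90),(140,150,315,260),3000,'box',.05)
```

```text
cover [263. 199.] ctr [493.2   0.8] size [135.7 118.7] long dir deg 88.5
handle [266. 194.] ctr [ 4.937e+02 -4.000e-01] size [23.  55.5] long dir deg 177.8
catch [219. 228.] ctr [433.8  78.6] size [34.3 21.1] long dir deg 87.0
sel [171. 232.] ctr [424.3 157.2] size [33.2 32.4] long dir deg 55.0
white [344. 257.] ctr [ 395.9 -145.7] size [18.2 34. ] long dir deg 101.2
white [348. 172.] ctr [ 558.2 -151.3] size [33.7 20.2] long dir deg 64.5
white [375. 206.] ctr [ 474.5 -170.6] size [217.2 138.2] long dir deg 2.7
black [364. 234.] ctr [ 440.4 -181. ] size [14.4 42. ] long dir deg 112.9
black [349. 218.] ctr [ 470.2 -152.1] size [39.9 40.4] long dir deg 116.5
box [230. 201.] ctr [491.1  63.9] size [293.2 181.6] long dir deg 87.8
```

View pics/crop1.png

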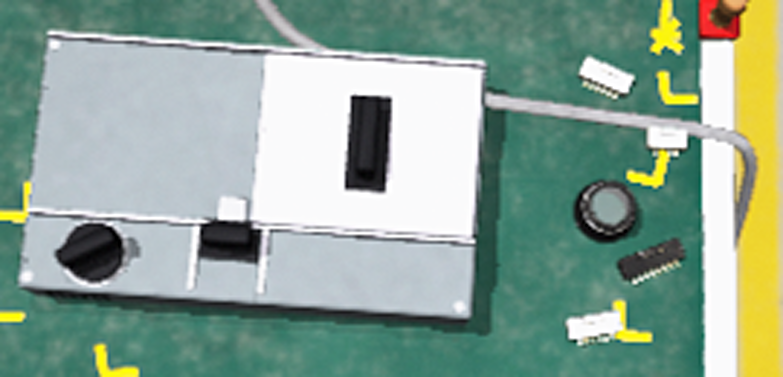

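The crop confirms the box yaw is about -2° and the bar of the selector is roughly 60–65° clockwise. First I'll align the tool with the box axes.

```bash
python3 -m jog '[{"az":-0.39,"grip":0},{"az":-0.39,"grip":0},{"az":-0.39,"grip":0},{"az":-0.39,"grip":0},{"az":-0.39,"grip":0}]' 40
python3 -m jog '[{"az":-0.39},{"az":-0.39},{"az":-0.39},{"az":-0.39},{"az":-0.39}]'
python3 - <<'E'
from h import *
rows([.38,.078,.2])
E
```

```text
d [ 1.549 -2.214  0.126] pos [ 0.146  -0.5558  0.2308]
tool y yaw deg -75.28475161018093schema error: expected keys dx, dy, dz, ax, ay, az, grip
schema error: expected keys dx, dy, dz, ax, ay, az, grip
```

```bash
python3 -m jog '[{"dx":0,"dy":0,"dz":0,"ax":0,"ay":0,"az":-0.08,"grip":0},{"dx":0,"dy":0,"dz":0,"ax":0,"ay":0,"az":-0.16,"grip":0},{"dx":0,"dy":0,"dz":0,"ax":0,"ay":0,"az":-0.39,"grip":0},{"dx":0,"dy":0,"dz":0,"ax":0,"ay":0,"az":-0.39,"grip":0},{"dx":0,"dy":0,"dz":0,"ax":0,"ay":0,"az":-0.39,"grip":0}]' 40
python3 -m jog '[{"dx":0,"dy":0,"dz":0,"ax":0,"ay":0,"az":-0.42,"grip":0},{"dx":0,"dy":0,"dz":0,"ax":0,"ay":0,"az":-0.42,"grip":0},{"dx":0,"dy":0,"dz":0,"ax":0,"ay":0,"az":-0.42,"grip":0},{"dx":0,"dy":0,"dz":0,"ax":0,"ay":0,"az":-0.42,"grip":0},{"dx":0,"dy":0,"dz":0,"ax":0,"ay":0,"az":-0.42,"grip":0}]'
python3 - <<'E'
from h import *
rows([.38,.078,.2])
E
```

```text
clock: 0.62
position: [0.146, -0.556, 0.2311]
ee_rot: [-0.0, 0.906, 0.424, 0.0]
contact_force: [-0.5, 0.4, 0.5]
width: 0.0426
gripper_force: 0.0
clock: 1.03
position: [0.146, -0.556, 0.231]
ee_rot: [-0.0, 0.731, 0.682, 0.0]
contact_force: [0.7, 0.3, 0.3]
width: 0.0429
gripper_force: 0.0
d [2.595 0.756 0.125] pos [ 0.146 -0.556  0.231]
tool y yaw deg -4.022829441473495
```

```bash
python3 -m jog '[{"dx":0.16,"dy":0.05,"dz":0,"ax":0,"ay":0,"az":-0.02,"grip":0},{"dx":0.32,"dy":0.1,"dz":0,"ax":0,"ay":0,"az":-0.02,"grip":0},{"dx":0.48,"dy":0.15,"dz":0,"ax":0,"ay":0,"az":-0.02,"grip":0},{"dx":0.64,"dy":0.2,"dz":0,"ax":0,"ay":0,"az":-0.02,"grip":0},{"dx":0.8,"dy":0.25,"dz":0,"ax":0,"ay":0,"az":-0.02,"grip":0}]' >/dev/null
python3 -m jog '[{"dx":0.16,"dy":0.05,"dz":0,"ax":0,"ay":0,"az":0,"grip":0},{"dx":0.32,"dy":0.1,"dz":0,"ax":0,"ay":0,"az":0,"grip":0},{"dx":0.48,"dy":0.15,"dz":0,"ax":0,"ay":0,"az":0,"grip":0},{"dx":0.64,"dy":0.2,"dz":0,"ax":0,"ay":0,"az":0,"grip":0},{"dx":0.8,"dy":0.25,"dz":0,"ax":0,"ay":0,"az":0,"grip":0}]' >/dev/null
python3 -m jog '[{"dx":0.16,"dy":0.05,"dz":0,"ax":0,"ay":0,"az":0,"grip":0},{"dx":0.32,"dy":0.1,"dz":0,"ax":0,"ay":0,"az":0,"grip":0},{"dx":0.48,"dy":0.15,"dz":0,"ax":0,"ay":0,"az":0,"grip":0},{"dx":0.64,"dy":0.2,"dz":0,"ax":0,"ay":0,"az":0,"grip":0},{"dx":0.8,"dy":0.25,"dz":0,"ax":0,"ay":0,"az":0,"grip":0}]'
python3 - <<'E'
from h import *
rows([.41,.10,.2])
shot('wrist','w1.png')
E
```

```text
clock: 2.28
position: [0.3652, 0.0312, 0.2315]
ee_rot: [0.001, 0.723, 0.691, 0.0]
contact_force: [0.6, -1.6, 0.0]
width: 0.0428
gripper_force: 0.0
d [0.283 0.167 0.126] pos [0.3652 0.0312 0.2315]
tool y yaw deg -2.559888896112634
```

View pics/w1.png

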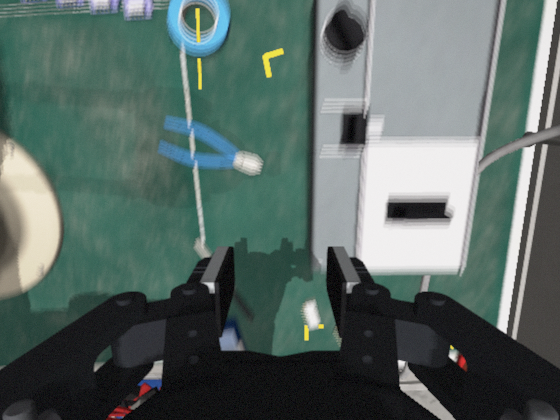

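The wrist view is motion-blurred. The catch is at (354,128), the selector at (345,30) and the cover handle at (417,210), with image up = +y and right = +x. Moving nearer and letting it settle.

```bash
python3 -m jog '[{"dx":0.1,"dy":0.12,"dz":0.06,"ax":0,"ay":0,"az":0,"grip":0},{"dx":0.16,"dy":0.24,"dz":0.12,"ax":0,"ay":0,"az":0,"grip":0},{"dx":0.16,"dy":0.24,"dz":0.12,"ax":0,"ay":0,"az":0,"grip":0},{"dx":0.16,"dy":0.24,"dz":0.12,"ax":0,"ay":0,"az":0,"grip":0},{"dx":0.16,"dy":0.24,"dz":0.12,"ax":0,"ay":0,"az":0,"grip":0}]'
python3 - <<'E'
from h import *
i,K,C=shot('wrist','w2.png')
print(np.round(C[:3,3],3))
E
```

```text
clock: 2.75
position: [0.4262, 0.066, 0.2009]
ee_rot: [-0.001, 0.723, 0.691, -0.001]
contact_force: [-0.2, -0.4, -1.1]
width: 0.0426
gripper_force: 0.0
[0.429 0.132 0.343]
```

View pics/w2.png

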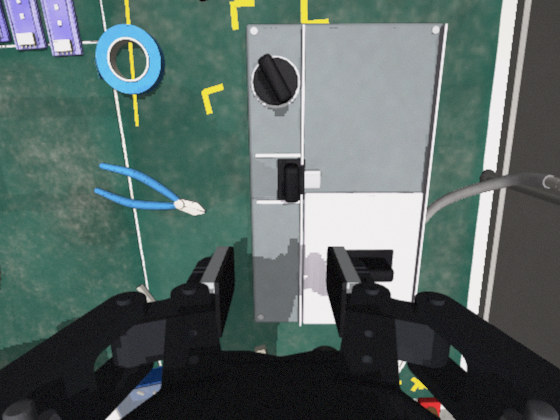

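Clear view: selector disc centred at (275,82) with its bar running (262,57)–(290,101), catch tab at (292,183), cover's left edge at row 192 from column 304 to 421.

Run:
```python
from h import *
i,K,C=shot('wrist')
for n,p,z in[('boxFL',(248,27),.05),('boxFR',(254,322),.05),('boxBL',(443,24),.05),('disc',(275,82),.058),('bar1',(266,59),.083),('bar2',(287,99),.083),('catch',(292,183),.08),('cov1',(304,192),.057),('cov2',(421,192),.057),('cov3',(303,325),.057)]:
    print(n,(ray(K,C,p,z)*1000).round(1))
g=cv2.cvtColor(i,cv2.COLOR_RGB2GRAY)
for n,(a,b,c,d),z in[('catch',(278,160,303,205),.082),('sel',(255,50,300,112),.083)]:
    m=(g[b:d,a:c]<22).astype(np.uint8)
    c_=max(cv2.findContours(m,0,1)[0],key=cv2.contourArea)
    P=np.array([ray(K,C,q[0]+[a,b],z)[:2]*1000 for q in c_],np.float32);print(n,cv2.minAreaRect(P),cv2.boundingRect(c_))
```

```text
boxFL [406.  202.6  50. ]
boxFR [392.7 -67.8  50. ]
boxBL [562.  197.5  50. ]
disc [425.6 159.4  58. ]
bar1 [420.1 173.   83. ]
bar2 [434.3 144.6  83. ]
catch [435.8  79.8  80. ]
cov1 [446.7  66.7  57. ]
cov2 [550.4  61.9  57. ]
cov3 [442.  -68.7  57. ]
catch ((434.5129699707031, 94.33350372314453), (10.591180801391602, 4.894598960876465), 10.433992385864258) (6, 3, 14, 8)
sel ((423.0935974121094, 154.6614227294922), (8.250228881835938, 30.42473602294922), 44.04059982299805) (5, 16, 31, 37)
```

```bash
python3 -m jog '[{"dx":0.057,"dy":0.036,"dz":0.16,"ax":0,"ay":0,"az":0,"grip":0},{"dx":0.057,"dy":0.036,"dz":0.3,"ax":0,"ay":0,"az":0,"grip":0},{"dx":0.057,"dy":0.036,"dz":0.44,"ax":0,"ay":0,"az":0,"grip":0},{"dx":0.057,"dy":0.036,"dz":0.53,"ax":0,"ay":0,"az":0,"grip":0},{"dx":0.057,"dy":0.036,"dz":0.56,"ax":0,"ay":0,"az":0,"grip":0}]'
python3 -m jog '[{"dx":0,"dy":0,"dz":0,"ax":0,"ay":0,"az":0,"grip":-1},{"dx":0,"dy":0,"dz":0,"ax":0,"ay":0,"az":0,"grip":-1},{"dx":0,"dy":0,"dz":0,"ax":0,"ay":0,"az":0,"grip":-1},{"dx":0,"dy":0,"dz":0,"ax":0,"ay":0,"az":0,"grip":-1},{"dx":0,"dy":0,"dz":0,"ax":0,"ay":0,"az":0,"grip":-1}]' 40
python3 -m jog '[{"dx":0,"dy":-0.02,"dz":0,"ax":0,"ay":0,"az":0,"grip":-1},{"dx":0,"dy":-0.04,"dz":0,"ax":0,"ay":0,"az":0,"grip":-1},{"dx":0,"dy":-0.06,"dz":0,"ax":0,"ay":0,"az":0,"grip":-1},{"dx":0,"dy":-0.07,"dz":0,"ax":0,"ay":0,"az":0,"grip":-1},{"dx":0,"dy":-0.07,"dz":0,"ax":0,"ay":0,"az":0,"grip":-1}]' 40
```

```text
clock: 3.27
position: [0.4334, 0.0792, 0.059]
ee_rot: [-0.002, 0.723, 0.69, -0.002]
contact_force: [-0.5, 0.9, -0.8]
width: 0.0426
gripper_force: 0.0
clock: 3.68
position: [0.4359, 0.0798, 0.0628]
ee_rot: [0.0, 0.723, 0.691, -0.0]
contact_force: [-5.6, -1.5, 5.9]
width: 0.0106
gripper_force: 40.6
clock: 4.1
position: [0.4204, 0.0805, 0.0628]
ee_rot: [0.002, 0.723, 0.691, 0.001]
contact_force: [0.2, -2.9, 8.5]
width: 0.0113
gripper_force: 40.9
```

```bash
python3 -m jog '[{"dx":0,"dy":-0.01,"dz":-0.008,"ax":0,"ay":0,"az":0,"grip":-1},{"dx":0,"dy":-0.02,"dz":-0.008,"ax":0,"ay":0,"az":0,"grip":-1},{"dx":0,"dy":-0.02,"dz":-0.008,"ax":0,"ay":0,"az":0,"grip":-1},{"dx":0,"dy":-0.02,"dz":-0.008,"ax":0,"ay":0,"az":0,"grip":-1},{"dx":0,"dy":-0.01,"dz":-0.008,"ax":0,"ay":0,"az":0,"grip":-1}]' 40
python3 -m jog '[{"dx":0,"dy":0,"dz":0,"ax":0,"ay":0,"az":0,"grip":-0.1},{"dx":0,"dy":0,"dz":0,"ax":0,"ay":0,"az":0,"grip":-0.1},{"dx":0,"dy":0,"dz":0,"ax":0,"ay":0,"az":0,"grip":-0.1},{"dx":0,"dy":0,"dz":-0.16,"ax":0,"ay":0,"az":0,"grip":-0.1},{"dx":0,"dy":0,"dz":-0.32,"ax":0,"ay":0,"az":0,"grip":-0.1}]' 40
python3 - <<'E'
from h import *
# handle centre from top view + wrist-based cover corners
i,K,C=shot('wrist','w3.png');rows([.494,-.001,.15])
i,K,C=shot('top','t3.png')
cv2.imwrite('pics/t3c.png',cv2.resize(i[150:260,140:320],None,fx=4,fy=4)[:,:,::-1])
for u,v in((267,193),(263,193),(271,193)): print(ray(K,C,(u,v),.086).round(4))
E
```

```text
clock: 4.52
position: [0.4178, 0.0806, 0.0629]
ee_rot: [0.001, 0.723, 0.691, 0.001]
contact_force: [0.4, -3.6, -4.6]
width: 0.0105
gripper_force: 43.8
clock: 4.93
position: [0.4139, 0.0813, 0.1426]
ee_rot: [-0.003, 0.723, 0.691, -0.002]
contact_force: [0.7, -0.2, -0.2]
width: 0.0386
gripper_force: 0.0
d [-0.317  0.309  0.007] pos [0.4203 0.0817 0.1509]
tool y yaw deg -2.5671501029530948
[ 0.4951 -0.0012  0.086 ]
[0.4949 0.0057 0.086 ]
[ 0.4954 -0.008   0.086 ]
```

View pics/t3c.png

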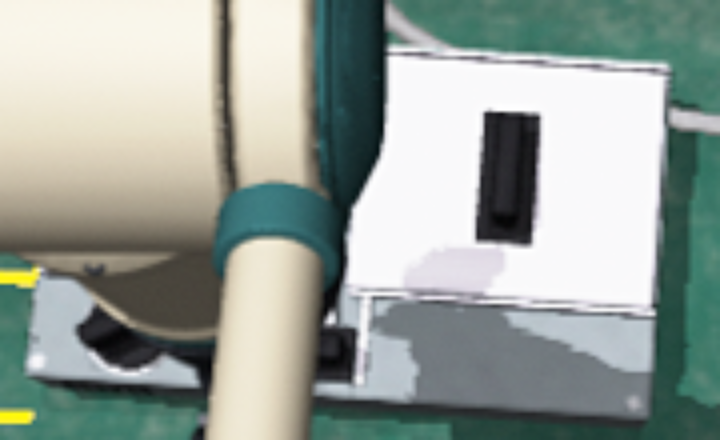

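The catch is fully back and the handle's tab top is at crop (508,166), which is world (0.497, -0.002). I'll push the tab with shut fingers from its right side.

```bash
python3 -m jog '[{"dx":-0.15,"dy":0.1,"dz":0,"ax":0,"ay":0,"az":0,"grip":-1},{"dx":-0.3,"dy":0.2,"dz":0,"ax":0,"ay":0,"az":0,"grip":-1},{"dx":-0.457,"dy":0.324,"dz":0,"ax":0,"ay":0,"az":0,"grip":-1},{"dx":-0.457,"dy":0.324,"dz":0,"ax":0,"ay":0,"az":0,"grip":-1},{"dx":-0.457,"dy":0.324,"dz":0.05,"ax":0,"ay":0,"az":0,"grip":-1}]' 40
python3 -m jog '[{"dx":0,"dy":0,"dz":0.1,"ax":0,"ay":0,"az":0,"grip":-1},{"dx":0,"dy":0,"dz":0.2,"ax":0,"ay":0,"az":0,"grip":-1},{"dx":0,"dy":0,"dz":0.28,"ax":0,"ay":0,"az":0,"grip":-1},{"dx":0.06,"dy":0,"dz":0.28,"ax":0,"ay":0,"az":0,"grip":-1},{"dx":0.1,"dy":0,"dz":0.28,"ax":0,"ay":0,"az":0,"grip":-1}]' 40
```

```text
clock: 5.45
position: [0.4969, -0.04, 0.1325]
ee_rot: [0.003, 0.724, 0.69, 0.002]
contact_force: [-0.1, 0.8, -0.7]
width: 0.0003
gripper_force: 0.0
clock: 5.87
position: [0.4922, -0.011, 0.0597]
ee_rot: [-0.001, 0.723, 0.691, -0.001]
contact_force: [-0.5, -3.0, -1.0]
width: -0.0001
gripper_force: 0.9
```

```bash
python3 -m jog '[{"dx":0.1,"dy":0,"dz":-0.02,"ax":0,"ay":0,"az":0,"grip":-1},{"dx":0.2,"dy":0,"dz":-0.02,"ax":0,"ay":0,"az":0,"grip":-1},{"dx":0.3,"dy":0,"dz":-0.02,"ax":0,"ay":0,"az":0,"grip":-1},{"dx":0.4,"dy":0,"dz":-0.02,"ax":0,"ay":0,"az":0,"grip":-1},{"dx":0.45,"dy":0,"dz":-0.02,"ax":0,"ay":0,"az":0,"grip":-1}]'
python3 -m jog '[{"dx":0.02,"dy":0,"dz":0,"ax":0,"ay":0,"az":0,"grip":-1},{"dx":0.04,"dy":0,"dz":0,"ax":0,"ay":0,"az":0,"grip":-1},{"dx":0.05,"dy":0,"dz":0,"ax":0,"ay":0,"az":0,"grip":-1},{"dx":0.05,"dy":0,"dz":0,"ax":0,"ay":0,"az":0,"grip":-1},{"dx":0.05,"dy":0,"dz":0,"ax":0,"ay":0,"az":0,"grip":-1}]'
```

```text
clock: 6.28
position: [0.4979, 0.1031, 0.0661]
ee_rot: [-0.0, 0.722, 0.692, 0.0]
contact_force: [-0.4, -2.1, 0.7]
width: 0.0002
gripper_force: 1.0
clock: 6.7
position: [0.4994, 0.1128, 0.0658]
ee_rot: [0.0, 0.723, 0.691, 0.0]
contact_force: [0.7, -0.3, 0.7]
width: -0.0005
gripper_force: 0.0
```

```bash
python3 -m jog '[{"dx":0.01,"dy":0,"dz":0,"ax":0,"ay":0,"az":0,"grip":-1},{"dx":0.02,"dy":0,"dz":0,"ax":0,"ay":0,"az":0,"grip":-1},{"dx":0.03,"dy":0,"dz":0,"ax":0,"ay":0,"az":0,"grip":-1},{"dx":0.03,"dy":0,"dz":0,"ax":0,"ay":0,"az":0,"grip":-1},{"dx":0.03,"dy":0,"dz":0,"ax":0,"ay":0,"az":0,"grip":-1}]'
python3 -m jog '[{"dx":-0.04,"dy":0,"dz":0,"ax":0,"ay":0,"az":0,"grip":-1},{"dx":-0.08,"dy":0,"dz":-0.14,"ax":0,"ay":0,"az":0,"grip":-1},{"dx":-0.24,"dy":0,"dz":-0.3,"ax":0,"ay":0,"az":0,"grip":0.3},{"dx":-0.4,"dy":0,"dz":-0.45,"ax":0,"ay":0,"az":0,"grip":0.3},{"dx":-0.56,"dy":0,"dz":-0.5,"ax":0,"ay":0,"az":0,"grip":0.3}]'
python3 -m jog '[{"dx":-0.16,"dy":-0.02,"dz":0,"ax":0,"ay":0,"az":0,"grip":0.3},{"dx":-0.32,"dy":-0.04,"dz":0,"ax":0,"ay":0,"az":0,"grip":0.3},{"dx":-0.48,"dy":-0.06,"dz":0,"ax":0,"ay":0,"az":0,"grip":0.3},{"dx":-0.6,"dy":-0.08,"dz":0,"ax":0,"ay":0,"az":0,"grip":0.3},{"dx":-0.6,"dy":-0.08,"dz":0,"ax":0,"ay":0,"az":0,"grip":0.3}]'
python3 -m jog '[{"dx":-0.16,"dy":0,"dz":0,"ax":0,"ay":0,"az":0,"grip":0.3},{"dx":-0.2,"dy":0,"dz":0,"ax":0,"ay":0,"az":0,"grip":0.3},{"dx":-0.2,"dy":0,"dz":0,"ax":0,"ay":0,"az":0,"grip":0.3},{"dx":-0.2,"dy":0,"dz":0,"ax":0,"ay":0,"az":0,"grip":0.3},{"dx":-0.2,"dy":0,"dz":0,"ax":0,"ay":0,"az":0,"grip":0.3}]'
python3 - <<'E'
from h import *
i,K,C=shot('wrist','w4.png');print(C[:3,3])
shot('top','t4.png')
E
```

```text
clock: 7.12
position: [0.4995, 0.1157, 0.0659]
ee_rot: [0.003, 0.722, 0.692, -0.003]
contact_force: [0.2, -15.9, 2.4]
width: -0.0002
gripper_force: 7.7
clock: 7.53
position: [0.4953, 0.004, 0.1811]
ee_rot: [0.001, 0.722, 0.691, 0.002]
contact_force: [1.3, 0.3, 0.1]
width: 0.0358
gripper_force: 0.0
clock: 7.95
position: [0.4669, -0.1501, 0.1786]
ee_rot: [0.001, 0.725, 0.689, -0.001]
contact_force: [0.8, 0.1, -0.2]
width: 0.0555
gripper_force: 0.0
clock: 8.37
position: [0.4651, -0.1934, 0.1782]
ee_rot: [-0.001, 0.723, 0.691, 0.0]
contact_force: [-0.4, 0.1, -0.2]
width: 0.0555
gripper_force: 0.0
[ 0.46761688 -0.12801006  0.32054645]
```

View pics/w4.png

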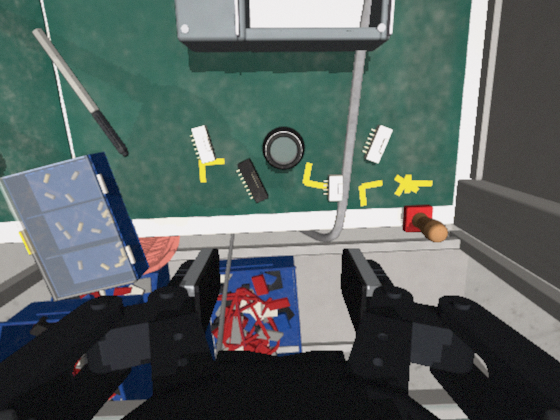

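Cover hit its stop (16 N), so it is fully open. In this view the connectors are at (203,145), (252,180, black), (336,188) beside the cable, and (379,144); the loupe is at (283,148). I'll check the cable over the chamber from the top camera and measure.

```bash
cat > conn.py <<'E'
from h import *
def find(fnimg,z=.008,verbose=1,ylim=(-.26,-.09)):
    i,K,C=fnimg; hsv=cv2.cvtColor(i,cv2.COLOR_RGB2HSV); H,S,V=cv2.split(hsv); out=[]
    for name,m in(('white',(V>185)&(S<45)),('black',V<55)):
        m=cv2.morphologyEx(m.astype(np.uint8),cv2.MORPH_OPEN,np.ones((3,3)))
        for c in cv2.findContours(m,0,1)[0]:
            if not 60<cv2.contourArea(c)<4000: continue
            P=np.array([ray(K,C,p[0],z)[:2]*1000 for p in c],np.float32)
            r=cv2.minAreaRect(P);b=cv2.boxPoints(r)
            e=max([(b[1]-b[0]),(b[2]-b[1])],key=np.linalg.norm)
            if not(8<min(r[1])<45 and 15<max(r[1])<55 and 330<r[0][0]<640 and -300<r[0][1]<330): continue
            print(name,'px',np.mean(c[:,0],0).round(),'ctr',np.round(r[0],1),'size',np.round(sorted(r[1]),1),'dir',round(np.degrees(np.arctan2(e[1],e[0]))%180,1))
E
python3 - <<'E'
from conn import *
a=shot('wrist'); find(a); print('top'); b=shot('top'); find(b)
i,K,C=b
cv2.imwrite('pics/t4c.png',cv2.resize(i[150:275,210:410],None,fx=4,fy=4)[:,:,::-1])
i,K,C=a
for p in((185,30),(240,30),(390,28)): print('boxR',ray(K,C,p,.05).round(4))
for z in(.0,.05): print('cable',z,[ray(K,C,p,z).round(3)[:2] for p in((346,190),(357,80))])
E
```

```text
white px [439. 259.] ctr [ 623.9 -274.6] size [ 8.9 16.4] dir 3.1
white px [320. 279.] ctr [ 500.2 -290. ] size [45.  50.5] dir 90.1
white px [444. 215.] ctr [ 624.2 -229.9] size [21.5 25.9] dir 93.7
white px [335. 188.] ctr [ 518.2 -195.5] size [12.6 24.1] dir 89.7
white px [379. 144.] ctr [ 558.7 -155.5] size [13.2 33.2] dir 67.9
white px [202. 144.] ctr [ 394.1 -148.2] size [13.4 33. ] dir 101.7
black px [281. 132.] ctr [ 467.9 -140.4] size [ 9.3 31. ] dir 4.7
black px [375.  12.] ctr [551.8 -45.8] size [ 8.4 19.7] dir 87.0
top
white px [237. 291.] ctr [330.9  47.5] size [14.9 30.3] dir 163.9
white px [155. 232.] ctr [434.1 203.4] size [28.2 43.5] dir 178.5
white px [349. 171.] ctr [ 561.7 -152.8] size [12.9 33.7] dir 67.7
white px [386. 138.] ctr [ 627.2 -225.4] size [17.3 22.3] dir 179.5
black px [218. 238.] ctr [426.1  87.8] size [24.1 37. ] dir 91.8
black px [171. 232.] ctr [435.3 173.9] size [34.3 35.6] dir 143.5
boxR [ 0.4    -0.0618  0.05  ]
boxR [ 0.4407 -0.0636  0.05  ]
boxR [ 0.5518 -0.0672  0.05  ]
cable 0.0 [array([ 0.53, -0.2 ]), array([ 0.539, -0.098])]
cable 0.05 [array([ 0.52 , -0.188]), array([ 0.528, -0.102])]
```

View pics/t4c.png

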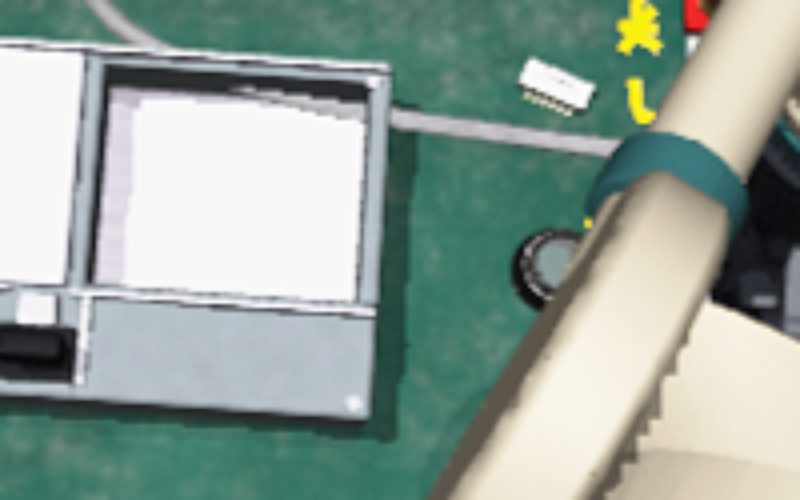

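The chamber interior is visible and open, with the cable running only along the ground at its far edge. Picking the front-most white connector at (0.394, -0.148), direction 102°.

```bash
python3 -m jog '[{"dx":0.05,"dy":-0.1,"dz":0.1,"ax":0,"ay":0,"az":-0.07,"grip":0},{"dx":0.1,"dy":-0.2,"dz":0.2,"ax":0,"ay":0,"az":-0.14,"grip":0},{"dx":0.168,"dy":-0.292,"dz":0.3,"ax":0,"ay":0,"az":-0.159,"grip":0},{"dx":0.168,"dy":-0.292,"dz":0.42,"ax":0,"ay":0,"az":-0.159,"grip":0},{"dx":0.168,"dy":-0.292,"dz":0.47,"ax":0,"ay":0,"az":-0.159,"grip":0}]'
python3 - <<'E'
from h import *
rows([.394,-.148,.004]); i,K,C=shot('wrist','w5.png')
E
```

```text
clock: 8.98
position: [0.3906, -0.1464, 0.0585]
ee_rot: [-0.003, 0.631, 0.776, -0.0]
contact_force: [-0.2, 0.5, -0.5]
width: 0.0427
gripper_force: 0.0
d [-0.01   0.013  0.218] pos [ 0.3906 -0.1464  0.0585]
tool y yaw deg 11.813290416879493
```

View pics/w5.png

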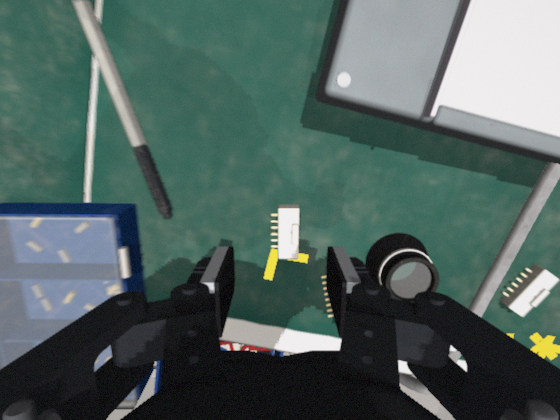

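The connector sits at (289,232), aligned vertically between the fingers, with the loupe (402,265) clear to the right. I'll verify its ray and descend.

```bash
python3 - <<'E'
from conn import *
a=shot('wrist');find(a,.011)
E
python3 -m jog '[{"dx":-0.01,"dy":0.012,"dz":0.08,"ax":0,"ay":0,"az":0,"grip":0},{"dx":-0.01,"dy":0.012,"dz":0.16,"ax":0,"ay":0,"az":0,"grip":0},{"dx":-0.01,"dy":0.012,"dz":0.2,"ax":0,"ay":0,"az":0,"grip":0},{"dx":-0.01,"dy":0.012,"dz":0.21,"ax":0,"ay":0,"az":0,"grip":0},{"dx":-0.01,"dy":0.012,"dz":0.21,"ax":0,"ay":0,"az":0,"grip":0}]'
python3 -m jog '[{"dx":0,"dy":0,"dz":0,"ax":0,"ay":0,"az":0,"grip":-1},{"dx":0,"dy":0,"dz":0,"ax":0,"ay":0,"az":0,"grip":-1},{"dx":0,"dy":0,"dz":0,"ax":0,"ay":0,"az":0,"grip":-1},{"dx":0,"dy":0,"dz":0,"ax":0,"ay":0,"az":0,"grip":-1},{"dx":0,"dy":0,"dz":0,"ax":0,"ay":0,"az":0,"grip":-1}]' 40
python3 -m jog '[{"dx":0,"dy":0,"dz":-0.1,"ax":0,"ay":0,"az":0,"grip":-1},{"dx":0,"dy":0,"dz":-0.26,"ax":0,"ay":0,"az":0,"grip":-1},{"dx":0,"dy":0,"dz":-0.4,"ax":0,"ay":0,"az":0,"grip":-1},{"dx":0,"dy":0,"dz":-0.4,"ax":0,"ay":0,"az":0,"grip":-1},{"dx":0,"dy":0,"dz":-0.4,"ax":0,"ay":0,"az":0,"grip":-1}]'
python3 - <<'E'
from h import *
rows([.47,-.035,.11]);rows([.47,-.035,.02])
E
```

```text
white px [307. 343.] ctr [ 424.8 -222. ] size [17.3 41.6] dir 1.1
white px [536. 295.] ctr [ 558.1 -155.5] size [14.1 32.7] dir 67.4
white px [287. 233.] ctr [ 394.9 -148. ] size [12.6 32.7] dir 101.6
clock: 9.5
position: [0.3983, -0.1514, 0.0087]
ee_rot: [0.0, 0.631, 0.776, 0.0]
contact_force: [-0.4, -0.2, 0.9]
width: 0.0429
gripper_force: 0.0
clock: 9.92
position: [0.3986, -0.1518, 0.0095]
ee_rot: [0.001, 0.631, 0.776, 0.0]
contact_force: [-0.3, 1.1, 6.4]
width: 0.0109
gripper_force: 39.2
clock: 10.33
position: [0.3992, -0.1522, 0.1108]
ee_rot: [0.003, 0.631, 0.776, 0.0]
contact_force: [0.4, 0.1, -0.9]
width: 0.01
gripper_force: 39.0
d [0.401 0.373 0.003] pos [ 0.3992 -0.1522  0.1108]
tool y yaw deg 11.734949140502192
d [0.403 0.371 0.363] pos [ 0.3992 -0.1522  0.1108]
tool y yaw deg 11.734949140502192
```

```bash
python3 -m jog '[{"dx":0.1,"dy":0.1,"dz":0,"ax":0,"ay":0,"az":0,"grip":-1},{"dx":0.2,"dy":0.2,"dz":0,"ax":0,"ay":0,"az":0,"grip":-1},{"dx":0.3,"dy":0.3,"dz":0,"ax":0,"ay":0,"az":0,"grip":-1},{"dx":0.395,"dy":0.404,"dz":0,"ax":0,"ay":0,"az":0,"grip":-1},{"dx":0.395,"dy":0.404,"dz":0.05,"ax":0,"ay":0,"az":0,"grip":-1}]'
python3 -m jog '[{"dx":0,"dy":0,"dz":0.1,"ax":0,"ay":0,"az":0,"grip":-1},{"dx":0,"dy":0,"dz":0.2,"ax":0,"ay":0,"az":0,"grip":-1},{"dx":0,"dy":0,"dz":0.28,"ax":0,"ay":0,"az":0,"grip":-1},{"dx":0,"dy":0,"dz":0.28,"ax":0,"ay":0,"az":0,"grip":-1},{"dx":0,"dy":0,"dz":0.28,"ax":0,"ay":0,"az":0,"grip":-1}]'
```

```text
clock: 10.75
position: [0.481, -0.0302, 0.0965]
ee_rot: [0.002, 0.63, 0.777, 0.003]
contact_force: [1.2, -0.1, 0.7]
width: 0.0104
gripper_force: 39.1
clock: 11.17
position: [0.4745, -0.0337, 0.0243]
ee_rot: [-0.002, 0.631, 0.776, -0.001]
contact_force: [-0.3, 0.2, -0.5]
width: 0.0103
gripper_force: 39.1
```

```bash
python3 -m jog '[{"dx":0,"dy":0,"dz":0,"ax":0,"ay":0,"az":0,"grip":-0.4},{"dx":0,"dy":0,"dz":0,"ax":0,"ay":0,"az":0,"grip":-0.4},{"dx":0,"dy":0,"dz":-0.1,"ax":0,"ay":0,"az":0,"grip":-0.4},{"dx":0,"dy":0,"dz":-0.24,"ax":0,"ay":0,"az":0,"grip":-0.4},{"dx":0,"dy":0,"dz":-0.36,"ax":0,"ay":0,"az":0,"grip":-0.4}]'
python3 -m jog '[{"dx":-0.15,"dy":-0.07,"dz":0,"ax":0,"ay":0,"az":-0.07,"grip":-0.4},{"dx":-0.3,"dy":-0.14,"dz":0,"ax":0,"ay":0,"az":-0.12,"grip":-0.4},{"dx":-0.45,"dy":-0.21,"dz":0,"ax":0,"ay":0,"az":-0.12,"grip":-0.4},{"dx":-0.535,"dy":-0.264,"dz":0,"ax":0,"ay":0,"az":-0.12,"grip":-0.4},{"dx":-0.535,"dy":-0.264,"dz":0,"ax":0,"ay":0,"az":-0.12,"grip":-0.4}]'
python3 -m jog '[{"dx":0,"dy":0,"dz":0,"ax":0,"ay":0,"az":0,"grip":-0.4},{"dx":0,"dy":0,"dz":0,"ax":0,"ay":0,"az":0,"grip":-0.4}]'
python3 - <<'E'
from conn import *
a=shot('wrist','w6.png');find(a,.011)
E
```

```text
clock: 11.58
position: [0.4767, -0.0342, 0.1183]
ee_rot: [0.001, 0.631, 0.776, 0.0]
contact_force: [1.5, -0.7, -0.6]
width: 0.0258
gripper_force: 0.0
clock: 12.0
position: [0.4388, -0.1835, 0.1177]
ee_rot: [0.002, 0.557, 0.83, -0.001]
contact_force: [-0.5, -0.1, 0.2]
width: 0.0256
gripper_force: 0.0
clock: 12.17
position: [0.4393, -0.1782, 0.1167]
ee_rot: [0.001, 0.556, 0.831, 0.0]
contact_force: [0.9, 0.3, -0.8]
width: 0.0255
gripper_force: 0.0
white px [259. 338.] ctr [ 466.7 -295.2] size [18.7 29.4] dir 115.7
white px [362. 259.] ctr [ 517.7 -194.7] size [13.5 24.7] dir 88.4
white px [128. 238.] ctr [ 337.1 -250.6] size [21.8 30.5] dir 82.7
white px [429. 234.] ctr [ 557.7 -155.2] size [13.3 32.8] dir 67.6
black px [318. 181.] ctr [ 459.4 -150.1] size [20.9 39.1] dir 60.5
```

View pics/w6.png

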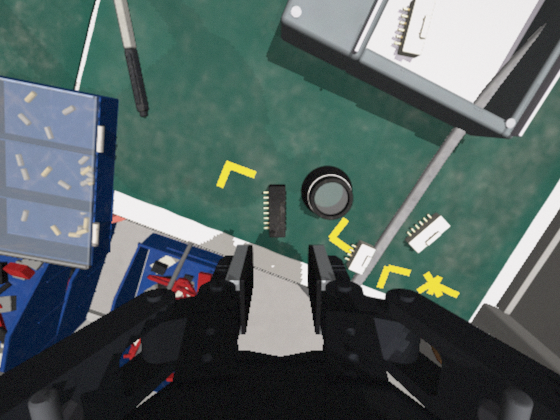

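The first connector lies in the chamber at (415,25). The black connector's block is centred at (278,211), the loupe is at (328,192).

Run:
```python
from conn import *
i,K,C=shot('wrist')
g=cv2.cvtColor(i,cv2.COLOR_RGB2GRAY); a,b,c,d=255,175,298,243
m=(g[b:d,a:c]<48).astype(np.uint8); m=cv2.morphologyEx(m,cv2.MORPH_OPEN,np.ones((5,5)))
k=max(cv2.findContours(m,0,1)[0],key=cv2.contourArea)
P=np.array([ray(K,C,q[0]+[a,b],.009)[:2]*1000 for q in k],np.float32);r=cv2.minAreaRect(P);print(r,cv2.boundingRect(k))
print('manual',ray(K,C,(278,211),.011),'loupe top',ray(K,C,(332,197),.03))
x,y=r[0];rows([x/1000,y/1000,.06])
```

```text
Traceback (most recent call last):
ValueError: max() iterable argument is empty
```

Run:
```python
from conn import *
i,K,C=shot('wrist')
for e in((271,185),(286,185),(271,237),(286,237)): print(i[211,e[0]], ray(K,C,e,.011).round(4))
print('manual',ray(K,C,(278,211),.011),'loupe top',ray(K,C,(332,197),.03))
x,y,_=ray(K,C,(278,211),.011);rows([x,y,.06])
cv2.imwrite('pics/w6c.png',cv2.resize(i[160:260,230:380],None,fx=4,fy=4)[:,:,::-1])
```

```text
[63 63 62] [ 0.4262 -0.1652  0.011 ]
[56 97 85] [ 0.4368 -0.1608  0.011 ]
[63 63 62] [ 0.4421 -0.2042  0.011 ]
[56 97 85] [ 0.4531 -0.1996  0.011 ]
manual [ 0.43904386 -0.18216816  0.011     ] loupe top [ 0.46858606 -0.15286395  0.03      ]
d [-0.018 -0.009  0.225] pos [ 0.4393 -0.1773  0.1162]
tool y yaw deg 22.630140556212616
```

View pics/w6c.png

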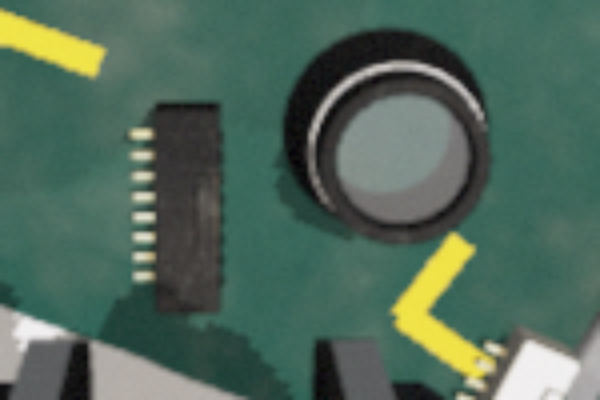

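```bash
python3 -m jog '[{"dx":-0.066,"dy":-0.019,"dz":0.1,"ax":0,"ay":0,"az":0,"grip":-0.4},{"dx":-0.066,"dy":-0.019,"dz":0.2,"ax":0,"ay":0,"az":0,"grip":-0.4},{"dx":-0.066,"dy":-0.019,"dz":0.32,"ax":0,"ay":0,"az":0,"grip":-0.4},{"dx":-0.066,"dy":-0.019,"dz":0.41,"ax":0,"ay":0,"az":0,"grip":-0.4},{"dx":-0.066,"dy":-0.019,"dz":0.44,"ax":0,"ay":0,"az":0,"grip":-0.4}]'
python3 -m jog '[{"dx":0,"dy":0,"dz":0,"ax":0,"ay":0,"az":0,"grip":-0.4},{"dx":0,"dy":0,"dz":0,"ax":0,"ay":0,"az":0,"grip":-1},{"dx":0,"dy":0,"dz":0,"ax":0,"ay":0,"az":0,"grip":-1},{"dx":0,"dy":0,"dz":0,"ax":0,"ay":0,"az":0,"grip":-1},{"dx":0,"dy":0,"dz":0,"ax":0,"ay":0,"az":0,"grip":-1}]' 40
python3 -m jog '[{"dx":0,"dy":0,"dz":-0.1,"ax":0,"ay":0,"az":0,"grip":-1},{"dx":0,"dy":0,"dz":-0.26,"ax":0,"ay":0,"az":0,"grip":-1},{"dx":0,"dy":0,"dz":-0.42,"ax":0,"ay":0,"az":0,"grip":-1},{"dx":0,"dy":0,"dz":-0.42,"ax":0,"ay":0,"az":0,"grip":-1},{"dx":0,"dy":0,"dz":-0.42,"ax":0,"ay":0,"az":0,"grip":-1}]'
python3 - <<'E'
from h import *
rows([.518,-.035,.11])
E
```

```text
clock: 12.73
position: [0.4392, -0.1932, 0.0031]
ee_rot: [-0.003, 0.555, 0.832, -0.0]
contact_force: [-0.9, 1.0, -0.3]
width: 0.0253
gripper_force: 0.0
clock: 13.15
position: [0.4419, -0.1959, 0.0071]
ee_rot: [0.001, 0.555, 0.832, 0.0]
contact_force: [-0.3, 0.3, -0.0]
width: 0.0116
gripper_force: 39.5
clock: 13.57
position: [0.4429, -0.1967, 0.1143]
ee_rot: [0.004, 0.555, 0.832, 0.0]
contact_force: [-0.7, 0.0, -0.4]
width: 0.0114
gripper_force: 39.5
d [0.483 0.525 0.016] pos [ 0.4429 -0.1967  0.1143]
tool y yaw deg 22.53599689478974
```

```bash
python3 -m jog '[{"dx":0.12,"dy":0.1,"dz":0,"ax":0,"ay":0,"az":0.05,"grip":-1},{"dx":0.24,"dy":0.2,"dz":0,"ax":0,"ay":0,"az":0.12,"grip":-1},{"dx":0.36,"dy":0.31,"dz":0,"ax":0,"ay":0,"az":0.2,"grip":-1},{"dx":0.48,"dy":0.41,"dz":0,"ax":0,"ay":0,"az":0.25,"grip":-1},{"dx":0.59,"dy":0.51,"dz":0,"ax":0,"ay":0,"az":0.25,"grip":-1}]'
python3 -m jog '[{"dx":0.06,"dy":0.09,"dz":0,"ax":0,"ay":0,"az":0,"grip":-1},{"dx":0.06,"dy":0.09,"dz":0,"ax":0,"ay":0,"az":0,"grip":-1},{"dx":0.06,"dy":0.09,"dz":0.1,"ax":0,"ay":0,"az":0,"grip":-1}]'
python3 - <<'E'
from h import *
rows([.512,.012,.026])
E
```

```text
clock: 13.98
position: [0.501, -0.0091, 0.11]
ee_rot: [-0.001, 0.709, 0.706, -0.001]
contact_force: [1.2, -0.5, -1.5]
width: 0.0111
gripper_force: 39.5
clock: 14.23
position: [0.5287, 0.0052, 0.0884]
ee_rot: [0.003, 0.706, 0.708, 0.003]
contact_force: [-0.3, 1.0, 0.1]
width: 0.0114
gripper_force: 39.5
d [ 0.028 -0.069  0.249] pos [0.5287 0.0052 0.0884]
tool y yaw deg 0.21107616486636813
```

```bash
python3 -m jog '[{"dx":0.02,"dy":-0.06,"dz":0,"ax":0,"ay":0,"az":0,"grip":-1},{"dx":0.02,"dy":-0.06,"dz":0.1,"ax":0,"ay":0,"az":0,"grip":-1},{"dx":0.02,"dy":-0.06,"dz":0.2,"ax":0,"ay":0,"az":0,"grip":-1},{"dx":0.02,"dy":-0.06,"dz":0.22,"ax":0,"ay":0,"az":0,"grip":-1},{"dx":0.02,"dy":-0.06,"dz":0.22,"ax":0,"ay":0,"az":0,"grip":-1}]'
python3 -m jog '[{"dx":0,"dy":0,"dz":0,"ax":0,"ay":0,"az":0,"grip":-0.4},{"dx":0,"dy":0,"dz":0,"ax":0,"ay":0,"az":0,"grip":-0.4},{"dx":0,"dy":0,"dz":-0.1,"ax":0,"ay":0,"az":0,"grip":-0.4},{"dx":0,"dy":0,"dz":-0.24,"ax":0,"ay":0,"az":0,"grip":-0.4},{"dx":0,"dy":0,"dz":-0.36,"ax":0,"ay":0,"az":0,"grip":-0.4}]'
python3 - <<'E'
from h import *
rows([.5177,-.1947,.11])
E
```

```text
clock: 14.65
position: [0.5071, 0.0092, 0.0288]
ee_rot: [-0.002, 0.707, 0.707, -0.002]
contact_force: [0.2, 0.4, 0.1]
width: 0.0113
gripper_force: 39.5
clock: 15.07
position: [0.5101, 0.0092, 0.1234]
ee_rot: [0.001, 0.707, 0.707, 0.0]
contact_force: [0.5, -0.1, 0.1]
width: 0.0257
gripper_force: 0.0
d [-0.816  0.03   0.054] pos [0.5101 0.0092 0.1234]
tool y yaw deg 0.024779404413671
```

```bash
python3 -m jog '[{"dx":-0.16,"dy":0.03,"dz":0,"ax":0,"ay":0,"az":0,"grip":-0.4},{"dx":-0.32,"dy":0.03,"dz":0,"ax":0,"ay":0,"az":0,"grip":-0.4},{"dx":-0.48,"dy":0.03,"dz":0,"ax":0,"ay":0,"az":0,"grip":-0.4},{"dx":-0.64,"dy":0.03,"dz":0,"ax":0,"ay":0,"az":0,"grip":-0.4},{"dx":-0.8,"dy":0.03,"dz":0,"ax":0,"ay":0,"az":0,"grip":-0.4}]'
python3 -m jog '[{"dx":0,"dy":0,"dz":0.1,"ax":0,"ay":0,"az":0,"grip":-0.4},{"dx":0,"dy":0,"dz":0.16,"ax":0,"ay":0,"az":0,"grip":-0.4},{"dx":0,"dy":0,"dz":0.16,"ax":0,"ay":0,"az":0,"grip":-0.4}]'
python3 - <<'E'
from conn import *
a=shot('wrist','w7.png');find(a,.011);i,K,C=a
rows([.5177,-.1947,.006])
E
```

```text
clock: 15.48
position: [0.5177, -0.1928, 0.1229]
ee_rot: [0.002, 0.707, 0.707, 0.001]
contact_force: [1.2, 0.6, -0.5]
width: 0.0256
gripper_force: 0.0
clock: 15.73
position: [0.5155, -0.191, 0.0795]
ee_rot: [-0.002, 0.708, 0.707, -0.001]
contact_force: [-0.7, 0.3, -0.2]
width: 0.0256
gripper_force: 0.0
white px [310. 338.] ctr [ 536.7 -282.2] size [14.8 24.3] dir 124.1
white px [283. 335.] ctr [ 516.9 -278.6] size [12.4 16.9] dir 99.5
white px [291. 303.] ctr [ 521.7 -253.3] size [20.2 22.9] dir 1.0
white px [268. 259.] ctr [ 506.  -220.1] size [ 9.  20.1] dir 180.0
white px [364. 272.] ctr [ 575.4 -229. ] size [24.4 48.8] dir 123.4
white px [284. 225.] ctr [ 517.7 -194.6] size [12.7 24.7] dir 89.6
white px [348. 165.] ctr [ 557.8 -154.9] size [12.8 32.8] dir 67.6
black px [223. 157.] ctr [ 478.2 -150.8] size [22.8 39.2] dir 117.8
d [-0.016  0.006  0.299] pos [ 0.5164 -0.1908  0.0808]
tool y yaw deg -0.03144106984477663
```

View pics/w7.png

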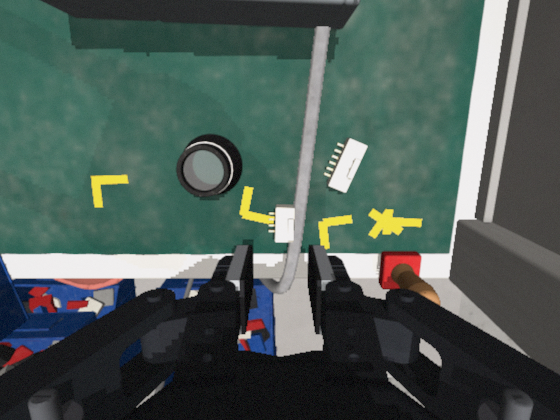

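The short connector is at (284,225), hugging the cable at column 302. Descending with a force check midway.

```bash
python3 -m jog '[{"dx":-0.014,"dy":0,"dz":0.1,"ax":0,"ay":0,"az":0,"grip":-0.4},{"dx":-0.014,"dy":0,"dz":0.18,"ax":0,"ay":0,"az":0,"grip":-0.4},{"dx":-0.014,"dy":0,"dz":0.24,"ax":0,"ay":0,"az":0,"grip":-0.4},{"dx":-0.014,"dy":0,"dz":0.26,"ax":0,"ay":0,"az":0,"grip":-0.4},{"dx":-0.014,"dy":0,"dz":0.26,"ax":0,"ay":0,"az":0,"grip":-0.4}]'
python3 -m jog '[{"dx":0,"dy":0,"dz":0.02,"ax":0,"ay":0,"az":0,"grip":-0.4},{"dx":0,"dy":0,"dz":0.04,"ax":0,"ay":0,"az":0,"grip":-0.4},{"dx":0,"dy":0,"dz":0.04,"ax":0,"ay":0,"az":0,"grip":-0.4}]'
```

```text
clock: 16.2
position: [0.5175, -0.1937, 0.0162]
ee_rot: [-0.0, 0.707, 0.708, -0.0]
contact_force: [-1.0, -0.1, -0.1]
width: 0.0255
gripper_force: 0.0
clock: 16.45
position: [0.5175, -0.1941, 0.0062]
ee_rot: [0.0, 0.707, 0.707, 0.0]
contact_force: [0.1, 0.3, 0.4]
width: 0.0254
gripper_force: 0.0
```

```bash
python3 -m jog '[{"dx":0,"dy":0,"dz":0,"ax":0,"ay":0,"az":0,"grip":-1},{"dx":0,"dy":0,"dz":0,"ax":0,"ay":0,"az":0,"grip":-1},{"dx":0,"dy":0,"dz":0,"ax":0,"ay":0,"az":0,"grip":-1},{"dx":0,"dy":0,"dz":0,"ax":0,"ay":0,"az":0,"grip":-1},{"dx":0,"dy":0,"dz":-0.05,"ax":0,"ay":0,"az":0,"grip":-1}]' 40
python3 -m jog '[{"dx":0,"dy":0,"dz":-0.16,"ax":0,"ay":0,"az":0,"grip":-1},{"dx":0,"dy":0,"dz":-0.32,"ax":0,"ay":0,"az":0,"grip":-1},{"dx":0.1,"dy":0,"dz":-0.4,"ax":0,"ay":0,"az":0,"grip":-1},{"dx":0.26,"dy":0,"dz":-0.4,"ax":0,"ay":0,"az":0,"grip":-1},{"dx":0.42,"dy":0,"dz":-0.4,"ax":0,"ay":0,"az":0,"grip":-1}]'
python3 -m jog '[{"dx":0.16,"dy":0,"dz":0,"ax":0,"ay":0,"az":0,"grip":-1},{"dx":0.22,"dy":0,"dz":0,"ax":0,"ay":0,"az":0,"grip":-1},{"dx":0.22,"dy":0,"dz":0.1,"ax":0,"ay":0,"az":0,"grip":-1},{"dx":0.22,"dy":0,"dz":0.2,"ax":0,"ay":0,"az":0,"grip":-1},{"dx":0.22,"dy":0,"dz":0.25,"ax":0,"ay":0,"az":0,"grip":-1}]'
python3 - <<'E'
from h import *
rows([.515,-.035,.026])
E
```

```text
clock: 16.87
position: [0.5158, -0.1934, 0.017]
ee_rot: [-0.002, 0.707, 0.707, -0.001]
contact_force: [-0.1, 0.2, 0.6]
width: 0.0114
gripper_force: 39.0
clock: 17.28
position: [0.5186, -0.0894, 0.1205]
ee_rot: [0.002, 0.708, 0.706, 0.001]
contact_force: [0.3, 0.5, -1.0]
width: 0.0115
gripper_force: 39.1
clock: 17.7
position: [0.5156, -0.0331, 0.054]
ee_rot: [-0.001, 0.706, 0.708, -0.001]
contact_force: [0.0, -0.8, -0.5]
width: 0.0111
gripper_force: 39.1
d [-0.007 -0.002  0.112] pos [ 0.5156 -0.0331  0.054 ]
tool y yaw deg 0.118093141231579
```

```bash
python3 -m jog '[{"dx":0,"dy":0,"dz":0.06,"ax":0,"ay":0,"az":0,"grip":-1},{"dx":0,"dy":0,"dz":0.1,"ax":0,"ay":0,"az":0,"grip":-1},{"dx":0,"dy":0,"dz":0.1,"ax":0,"ay":0,"az":0,"grip":-1},{"dx":0,"dy":0,"dz":0.1,"ax":0,"ay":0,"az":0,"grip":-0.4},{"dx":0,"dy":0,"dz":0.1,"ax":0,"ay":0,"az":0,"grip":-0.4}]'
python3 -m jog '[{"dx":0,"dy":0,"dz":0,"ax":0,"ay":0,"az":0,"grip":-0.4},{"dx":0,"dy":0,"dz":-0.1,"ax":0,"ay":0,"az":0,"grip":-0.4},{"dx":0,"dy":0,"dz":-0.22,"ax":0,"ay":0,"az":0,"grip":-0.4},{"dx":0,"dy":0,"dz":-0.34,"ax":0,"ay":0,"az":0,"grip":-0.4},{"dx":-0.1,"dy":0.03,"dz":-0.36,"ax":0,"ay":0,"az":0.06,"grip":-0.4}]'
python3 - <<'E'
from h import *
rows([.558,-.155,.075])
E
```

```text
clock: 18.12
position: [0.5179, -0.0344, 0.0316]
ee_rot: [0.001, 0.707, 0.707, 0.0]
contact_force: [0.3, -0.1, -0.6]
width: 0.0252
gripper_force: 0.0
clock: 18.53
position: [0.5264, -0.0568, 0.1266]
ee_rot: [0.003, 0.739, 0.674, 0.003]
contact_force: [0.9, 0.2, -0.7]
width: 0.026
gripper_force: 0.0
d [-0.38   0.16   0.207] pos [ 0.5264 -0.0568  0.1266]
tool y yaw deg -5.293929708067964
```

```bash
python3 -m jog '[{"dx":-0.14,"dy":0.06,"dz":0,"ax":0,"ay":0,"az":0.07,"grip":-0.2},{"dx":-0.28,"dy":0.12,"dz":0.03,"ax":0,"ay":0,"az":0.14,"grip":-0.2},{"dx":-0.37,"dy":0.15,"dz":0.1,"ax":0,"ay":0,"az":0.19,"grip":-0.2},{"dx":-0.37,"dy":0.15,"dz":0.18,"ax":0,"ay":0,"az":0.19,"grip":-0.2},{"dx":-0.37,"dy":0.15,"dz":0.2,"ax":0,"ay":0,"az":0.19,"grip":-0.2}]'
python3 - <<'E'
from conn import *
manip.get_image('wrist');manip.get_image('wrist')
a=shot('wrist','w8.png');find(a,.011)
rows([.5578,-.155,.006])
find(shot('top'))
E
```

```text
clock: 18.95
position: [0.5523, -0.1558, 0.0692]
ee_rot: [-0.001, 0.832, 0.555, -0.001]
contact_force: [-0.7, 1.3, 0.1]
width: 0.034
gripper_force: 0.0
white px [238. 340.] ctr [ 491.1 -221.1] size [13.6 18.4] dir 66.0
white px [290. 220.] ctr [ 558.1 -154.8] size [12.7 32.8] dir 67.5
black px [169. 268.] ctr [ 471.2 -154.4] size [14.2 31.3] dir 119.0
d [0.004 0.019 0.261] pos [ 0.553  -0.1542  0.0713]
tool y yaw deg -22.44515776498896
white px [218. 226.] ctr [447.6  87.9] size [15.  16.8] dir 91.8
black px [218. 238.] ctr [426.1  87.8] size [24.1 37. ] dir 91.8
```

```bash
python3 -m jog '[{"dx":0.004,"dy":0.019,"dz":0.1,"ax":0,"ay":0,"az":0,"grip":-0.2},{"dx":0.004,"dy":0.019,"dz":0.2,"ax":0,"ay":0,"az":0,"grip":-0.2},{"dx":0.004,"dy":0.019,"dz":0.25,"ax":0,"ay":0,"az":0,"grip":-0.2},{"dx":0.004,"dy":0.019,"dz":0.26,"ax":0,"ay":0,"az":0,"grip":-0.2},{"dx":0.004,"dy":0.019,"dz":0.26,"ax":0,"ay":0,"az":0,"grip":-0.2}]'
python3 -m jog '[{"dx":0,"dy":0,"dz":0,"ax":0,"ay":0,"az":0,"grip":-1},{"dx":0,"dy":0,"dz":0,"ax":0,"ay":0,"az":0,"grip":-1},{"dx":0,"dy":0,"dz":0,"ax":0,"ay":0,"az":0,"grip":-1},{"dx":0,"dy":0,"dz":0,"ax":0,"ay":0,"az":0,"grip":-1},{"dx":0,"dy":0,"dz":0,"ax":0,"ay":0,"az":0,"grip":-1}]' 40
python3 -m jog '[{"dx":0,"dy":0,"dz":-0.12,"ax":0,"ay":0,"az":0,"grip":-1},{"dx":0,"dy":0,"dz":-0.28,"ax":0,"ay":0,"az":0,"grip":-1},{"dx":0,"dy":0,"dz":-0.42,"ax":0,"ay":0,"az":-0.08,"grip":-1},{"dx":0,"dy":0,"dz":-0.42,"ax":0,"ay":0,"az":-0.16,"grip":-1},{"dx":0,"dy":0,"dz":-0.42,"ax":0,"ay":0,"az":-0.24,"grip":-1}]'
python3 - <<'E'
from h import *
rows([.476,.025,.11])
E
```

```text
clock: 19.57
position: [0.5583, -0.1549, 0.0063]
ee_rot: [0.0, 0.831, 0.556, 0.0]
contact_force: [0.1, 1.2, -0.3]
width: 0.0342
gripper_force: 0.0
clock: 19.98
position: [0.5595, -0.1558, 0.0077]
ee_rot: [0.001, 0.831, 0.556, 0.001]
contact_force: [0.3, 1.5, 6.7]
width: 0.0113
gripper_force: 39.5
clock: 20.4
position: [0.5602, -0.1565, 0.1146]
ee_rot: [0.004, 0.711, 0.703, 0.001]
contact_force: [-0.3, 0.3, 0.1]
width: 0.0111
gripper_force: 39.1
d [ 0.722 -0.345  0.014] pos [ 0.5602 -0.1565  0.1146]
tool y yaw deg -0.6244143268993122
```

```bash
python3 -m jog '[{"dx":0.14,"dy":-0.07,"dz":0,"ax":0,"ay":0,"az":0,"grip":-1},{"dx":0.28,"dy":-0.14,"dz":0,"ax":0,"ay":0,"az":0,"grip":-1},{"dx":0.42,"dy":-0.21,"dz":0,"ax":0,"ay":0,"az":0,"grip":-1},{"dx":0.56,"dy":-0.28,"dz":0,"ax":0,"ay":0,"az":0,"grip":-1},{"dx":0.7,"dy":-0.345,"dz":0,"ax":0,"ay":0,"az":0,"grip":-1}]'
python3 -m jog '[{"dx":0.015,"dy":0,"dz":0.0,"ax":0,"ay":0,"az":0,"grip":-1},{"dx":0.015,"dy":0,"dz":0.12,"ax":0,"ay":0,"az":0,"grip":-1},{"dx":0.015,"dy":0,"dz":0.24,"ax":0,"ay":0,"az":0,"grip":-1},{"dx":0.015,"dy":0,"dz":0.32,"ax":0,"ay":0,"az":0,"grip":-1},{"dx":0.015,"dy":0,"dz":0.33,"ax":0,"ay":0,"az":0,"grip":-1}]'
python3 - <<'E'
from h import *
rows([.476,.025,.034])
E
```

```text
clock: 20.82
position: [0.4736, 0.022, 0.1113]
ee_rot: [0.0, 0.713, 0.701, 0.0]
contact_force: [0.6, -0.3, 0.3]
width: 0.0115
gripper_force: 39.1
clock: 21.23
position: [0.4724, 0.0247, 0.0258]
ee_rot: [-0.002, 0.713, 0.701, -0.002]
contact_force: [-0.8, 0.4, -0.4]
width: 0.0111
gripper_force: 39.1
d [ 0.002  0.014 -0.033] pos [0.4724 0.0247 0.0258]
tool y yaw deg -0.9611921588288885
```

```bash
python3 -m jog '[{"dx":0,"dy":0.01,"dz":0,"ax":0,"ay":0,"az":0,"grip":-0.5},{"dx":0,"dy":0.01,"dz":0,"ax":0,"ay":0,"az":0,"grip":-0.5},{"dx":0,"dy":0.01,"dz":0,"ax":0,"ay":0,"az":0,"grip":-0.5},{"dx":0,"dy":0.01,"dz":-0.14,"ax":0,"ay":0,"az":0,"grip":-0.5},{"dx":0,"dy":0.01,"dz":-0.3,"ax":0,"ay":0,"az":0,"grip":-0.5}]'
python3 -m jog '[{"dx":-0.14,"dy":0,"dz":-0.08,"ax":0,"ay":0,"az":0,"grip":-1},{"dx":-0.28,"dy":0,"dz":-0.16,"ax":0,"ay":0,"az":0,"grip":-1},{"dx":-0.35,"dy":0.08,"dz":-0.26,"ax":0,"ay":0,"az":0,"grip":-1},{"dx":-0.35,"dy":0.08,"dz":-0.26,"ax":0,"ay":0,"az":0,"grip":-1},{"dx":-0.35,"dy":0.08,"dz":-0.26,"ax":0,"ay":0,"az":0,"grip":-1}]'
python3 - <<'E'
from h import *
i,K,C=shot('wrist','w9.png');print(manip.get_state()['position'])
E
```

```text
clock: 21.65
position: [0.4759, 0.0245, 0.1034]
ee_rot: [-0.002, 0.713, 0.701, -0.002]
contact_force: [1.1, 0.2, -0.4]
width: 0.0214
gripper_force: 0.0
clock: 22.07
position: [0.4983, -0.0649, 0.1714]
ee_rot: [0.003, 0.714, 0.7, 0.002]
contact_force: [-0.9, 0.4, 0.5]
width: -0.0002
gripper_force: 0.0
[ 0.49635466 -0.06365439  0.16974502]
```

View pics/w9.png

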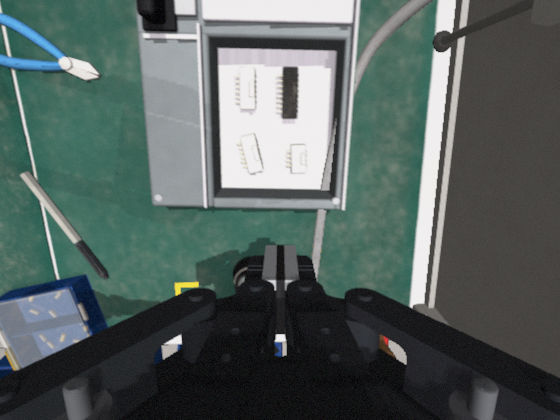

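All four connectors lie flat on the chamber floor, at (248,88), (289,92), (251,153) and (298,157). Next I close the cover by pushing the tab from its left side.

```bash
python3 -m jog '[{"dx":0.16,"dy":0,"dz":0,"ax":0,"ay":0,"az":0,"grip":-1},{"dx":0.32,"dy":0,"dz":0,"ax":0,"ay":0,"az":0,"grip":-1},{"dx":0.48,"dy":0.01,"dz":0,"ax":0,"ay":0,"az":0,"grip":-1},{"dx":0.64,"dy":0.01,"dz":0,"ax":0,"ay":0,"az":0,"grip":-1},{"dx":0.8,"dy":0.01,"dz":0,"ax":0,"ay":0,"az":0,"grip":-1}]'
python3 -m jog '[{"dx":0.12,"dy":0.01,"dz":0,"ax":0,"ay":0,"az":0,"grip":-1},{"dx":0.13,"dy":0.01,"dz":0.1,"ax":0,"ay":0,"az":0,"grip":-1},{"dx":0.13,"dy":0.01,"dz":0.2,"ax":0,"ay":0,"az":0,"grip":-1},{"dx":0.13,"dy":0.01,"dz":0.25,"ax":0,"ay":0,"az":0,"grip":-1},{"dx":0.13,"dy":0.01,"dz":0.25,"ax":0,"ay":0,"az":0,"grip":-1}]'
python3 - <<'E'
from h import *
rows([.502,.165,.066])
E
```

```text
clock: 22.53
position: [0.4999, 0.139, 0.1676]
ee_rot: [-0.001, 0.713, 0.701, -0.001]
contact_force: [0.2, -0.5, 0.1]
width: 0.0001
gripper_force: 0.0
clock: 22.95
position: [0.5004, 0.1696, 0.1022]
ee_rot: [-0.003, 0.712, 0.702, -0.004]
contact_force: [0.2, 0.4, -0.0]
width: 0.0001
gripper_force: 0.0
d [-0.018  0.008  0.145] pos [0.5004 0.1696 0.1022]
tool y yaw deg -0.859692732653018
```

```bash
python3 -m jog '[{"dx":0,"dy":0,"dz":0.08,"ax":0,"ay":0,"az":0,"grip":-1},{"dx":0,"dy":0,"dz":0.14,"ax":0,"ay":0,"az":0,"grip":-1},{"dx":0,"dy":0,"dz":0.14,"ax":0,"ay":0,"az":0,"grip":-1},{"dx":-0.06,"dy":0,"dz":0.14,"ax":0,"ay":0,"az":0,"grip":-1},{"dx":-0.14,"dy":0,"dz":0.14,"ax":0,"ay":0,"az":0,"grip":-1}]'
python3 -m jog '[{"dx":-0.1,"dy":0,"dz":0,"ax":0,"ay":0,"az":0,"grip":-1},{"dx":-0.2,"dy":-0.005,"dz":0,"ax":0,"ay":0,"az":0,"grip":-1},{"dx":-0.3,"dy":-0.01,"dz":0,"ax":0,"ay":0,"az":0,"grip":-1},{"dx":-0.38,"dy":-0.01,"dz":0,"ax":0,"ay":0,"az":0,"grip":-1},{"dx":-0.42,"dy":-0.01,"dz":0,"ax":0,"ay":0,"az":0,"grip":-1}]'
python3 -m jog '[{"dx":-0.02,"dy":0,"dz":0,"ax":0,"ay":0,"az":0,"grip":-1},{"dx":-0.04,"dy":0,"dz":0,"ax":0,"ay":0,"az":0,"grip":-1},{"dx":-0.06,"dy":0,"dz":0,"ax":0,"ay":0,"az":0,"grip":-1},{"dx":-0.07,"dy":0,"dz":0,"ax":0,"ay":0,"az":0,"grip":-1},{"dx":-0.07,"dy":0,"dz":0,"ax":0,"ay":0,"az":0,"grip":-1}]'
```

```text
clock: 23.37
position: [0.504, 0.1357, 0.0716]
ee_rot: [-0.001, 0.713, 0.702, 0.001]
contact_force: [0.2, 2.3, -2.6]
width: -0.0001
gripper_force: 1.2
clock: 23.78
position: [0.4998, 0.0279, 0.072]
ee_rot: [0.0, 0.714, 0.7, 0.0]
contact_force: [-2.1, 1.9, 1.4]
width: -0.0001
gripper_force: 1.0
clock: 24.2
position: [0.4999, 0.0144, 0.0714]
ee_rot: [-0.002, 0.714, 0.7, 0.002]
contact_force: [-2.0, 8.0, 4.1]
width: 0.0001
gripper_force: 4.3
```

```bash
python3 -m jog '[{"dx":-0.01,"dy":0,"dz":0,"ax":0,"ay":0,"az":0,"grip":-1},{"dx":-0.015,"dy":0,"dz":0,"ax":0,"ay":0,"az":0,"grip":-1},{"dx":-0.015,"dy":0,"dz":0,"ax":0,"ay":0,"az":0,"grip":-1},{"dx":-0.015,"dy":0,"dz":0,"ax":0,"ay":0,"az":0,"grip":-1}]'
python3 -m jog '[{"dx":0.03,"dy":0,"dz":0,"ax":0,"ay":0,"az":0,"grip":-1},{"dx":0.06,"dy":0,"dz":-0.14,"ax":0,"ay":0,"az":0,"grip":-0.1},{"dx":0.1,"dy":-0.06,"dz":-0.3,"ax":0,"ay":0,"az":0,"grip":-0.1},{"dx":0.15,"dy":-0.15,"dz":-0.4,"ax":0,"ay":0,"az":0,"grip":-0.1},{"dx":0.15,"dy":-0.28,"dz":-0.4,"ax":0,"ay":0,"az":0,"grip":-0.1}]'
python3 -m jog '[{"dx":0,"dy":0,"dz":0,"ax":0,"ay":0,"az":0,"grip":-0.1},{"dx":0,"dy":0,"dz":0,"ax":0,"ay":0,"az":0,"grip":-0.1},{"dx":0,"dy":0,"dz":0,"ax":0,"ay":0,"az":0,"grip":-0.1}]'
python3 - <<'E'
from h import *
i,K,C=shot('wrist','w10.png')
E
```

```text
clock: 24.53
position: [0.4999, 0.0142, 0.0715]
ee_rot: [-0.004, 0.714, 0.7, 0.004]
contact_force: [-0.6, 18.7, 5.1]
width: -0.0001
gripper_force: 9.5
clock: 24.95
position: [0.4361, 0.0478, 0.1764]
ee_rot: [0.005, 0.712, 0.702, 0.005]
contact_force: [0.6, -0.2, 0.6]
width: 0.0386
gripper_force: 0.0
clock: 25.2
position: [0.4309, 0.0466, 0.171]
ee_rot: [0.001, 0.713, 0.701, 0.0]
contact_force: [-0.0, -0.4, -0.9]
width: 0.0384
gripper_force: 0.0
```

View pics/w10.png

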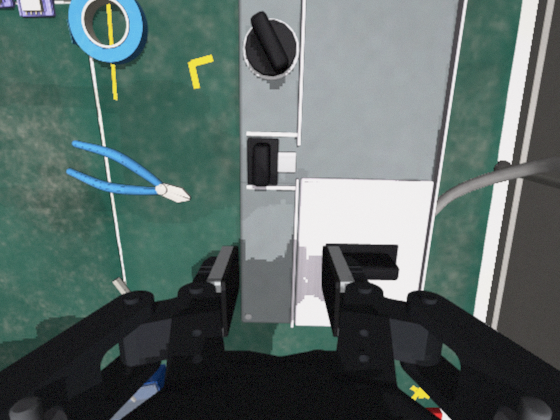

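The cover is shut (19 N at its stop). The catch tab is at (262,163), still drawn back; I'll grip it and push it home.

```bash
python3 -m jog '[{"dx":0.134,"dy":-0.055,"dz":0.1,"ax":0,"ay":0,"az":0.018,"grip":-0.1},{"dx":0.134,"dy":-0.055,"dz":0.2,"ax":0,"ay":0,"az":0.018,"grip":-0.1},{"dx":0.134,"dy":-0.055,"dz":0.32,"ax":0,"ay":0,"az":0.018,"grip":-0.1},{"dx":0.134,"dy":-0.055,"dz":0.4,"ax":0,"ay":0,"az":0.018,"grip":-0.1},{"dx":0.134,"dy":-0.055,"dz":0.425,"ax":0,"ay":0,"az":0.018,"grip":-0.1}]'
python3 -m jog '[{"dx":0,"dy":0,"dz":0,"ax":0,"ay":0,"az":0,"grip":-1},{"dx":0,"dy":0,"dz":0,"ax":0,"ay":0,"az":0,"grip":-1},{"dx":0,"dy":0,"dz":0,"ax":0,"ay":0,"az":0,"grip":-1},{"dx":0,"dy":0,"dz":0,"ax":0,"ay":0,"az":0,"grip":-1},{"dx":0,"dy":0,"dz":0,"ax":0,"ay":0,"az":0,"grip":-1}]' 40
python3 -m jog '[{"dx":0,"dy":0.02,"dz":0,"ax":0,"ay":0,"az":0,"grip":-1},{"dx":0,"dy":0.04,"dz":0,"ax":0,"ay":0,"az":0,"grip":-1},{"dx":0,"dy":0.06,"dz":0,"ax":0,"ay":0,"az":0,"grip":-1},{"dx":0,"dy":0.076,"dz":0,"ax":0,"ay":0,"az":0,"grip":-1},{"dx":0,"dy":0.076,"dz":0,"ax":0,"ay":0,"az":0,"grip":-1}]'
```

```text
clock: 25.67
position: [0.4156, 0.0803, 0.0614]
ee_rot: [-0.002, 0.723, 0.691, -0.003]
contact_force: [-0.1, 0.1, 0.5]
width: 0.0382
gripper_force: 0.0
clock: 26.08
position: [0.418, 0.0802, 0.0651]
ee_rot: [0.001, 0.723, 0.691, 0.001]
contact_force: [0.3, 0.8, -6.2]
width: 0.0112
gripper_force: 42.7
clock: 26.5
position: [0.4359, 0.0795, 0.065]
ee_rot: [-0.001, 0.723, 0.691, -0.001]
contact_force: [-4.0, -0.9, 4.6]
width: 0.0107
gripper_force: 44.3
```

```bash
python3 -m jog '[{"dx":0,"dy":0.008,"dz":0,"ax":0,"ay":0,"az":0,"grip":-1},{"dx":0,"dy":0.008,"dz":0,"ax":0,"ay":0,"az":0,"grip":-1},{"dx":0,"dy":0.008,"dz":0,"ax":0,"ay":0,"az":0,"grip":-1}]'
python3 -m jog '[{"dx":0,"dy":0,"dz":0,"ax":0,"ay":0,"az":0,"grip":-0.1},{"dx":0,"dy":0,"dz":0,"ax":0,"ay":0,"az":0,"grip":-0.1},{"dx":0,"dy":0,"dz":0,"ax":0,"ay":0,"az":0,"grip":-0.1},{"dx":0,"dy":0,"dz":-0.14,"ax":0,"ay":0,"az":0,"grip":-0.1},{"dx":0,"dy":0,"dz":-0.28,"ax":0,"ay":0,"az":0,"grip":-0.1}]'
python3 -m jog '[{"dx":0.1,"dy":0,"dz":-0.1,"ax":0,"ay":0,"az":-0.08,"grip":-0.1},{"dx":0.2,"dy":0,"dz":-0.1,"ax":0,"ay":0,"az":-0.16,"grip":-0.1},{"dx":0.32,"dy":-0.04,"dz":-0.1,"ax":0,"ay":0,"az":-0.24,"grip":-0.1},{"dx":0.32,"dy":-0.05,"dz":-0.1,"ax":0,"ay":0,"az":-0.32,"grip":-0.1},{"dx":0.32,"dy":-0.05,"dz":-0.1,"ax":0,"ay":0,"az":-0.323,"grip":-0.1}]'
python3 - <<'E'
from h import *
for _ in range(2): manip.get_image('wrist')
i,K,C=shot('wrist','w11.png'); rows([.427,.159,.062])
E
```

```text
clock: 26.75
position: [0.436, 0.0795, 0.065]
ee_rot: [-0.002, 0.723, 0.691, -0.002]
contact_force: [-7.9, 1.5, 7.9]
width: 0.0109
gripper_force: 44.7
clock: 27.17
position: [0.4373, 0.0793, 0.1341]
ee_rot: [-0.001, 0.723, 0.691, -0.002]
contact_force: [1.6, -0.2, 0.2]
width: 0.0387
gripper_force: 0.0
clock: 27.58
position: [0.4294, 0.1613, 0.16]
ee_rot: [0.001, 0.524, 0.852, 0.001]
contact_force: [-0.2, -1.1, -0.7]
width: 0.0386
gripper_force: 0.0
d [ 0.003 -0.011  0.39 ] pos [0.4299 0.1595 0.1596]
tool y yaw deg 26.29445458357937
```

View pics/w11.png

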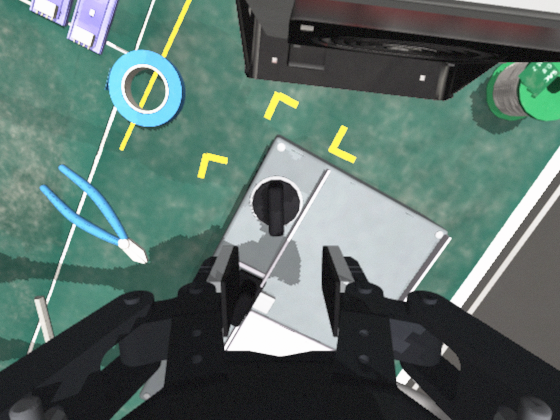

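That was my 15th picture, one over the 14-picture limit, so I won't view any more and will use numbers from here. The bar spans (277,182)–(277,234), aligned with the tool, and the disc centre is at (275,203).

Run:
```python
from h import *
i,K,C=shot('wrist')
a=ray(K,C,(277,208),.083);d=ray(K,C,(275,203),.058);print(a,d); m=(a+d)/2
rows([m[0],m[1],.064])
```

```text
[0.42489712 0.16373147 0.083     ] [0.42461398 0.16034867 0.058     ]
d [ 0.019 -0.014  0.382] pos [0.4298 0.1593 0.1596]
tool y yaw deg 26.292574978971718
```

```bash
python3 -m jog '[{"dx":0.012,"dy":-0.013,"dz":0.1,"ax":0,"ay":0,"az":0,"grip":-0.1},{"dx":0.012,"dy":-0.013,"dz":0.2,"ax":0,"ay":0,"az":0,"grip":-0.1},{"dx":0.012,"dy":-0.013,"dz":0.3,"ax":0,"ay":0,"az":0,"grip":-0.1},{"dx":0.012,"dy":-0.013,"dz":0.36,"ax":0,"ay":0,"az":0,"grip":-0.1},{"dx":0.012,"dy":-0.013,"dz":0.37,"ax":0,"ay":0,"az":0,"grip":-0.1}]'
python3 -m jog '[{"dx":0,"dy":0,"dz":0,"ax":0,"ay":0,"az":0,"grip":-1},{"dx":0,"dy":0,"dz":0,"ax":0,"ay":0,"az":0,"grip":-1},{"dx":0,"dy":0,"dz":0,"ax":0,"ay":0,"az":0,"grip":-1},{"dx":0,"dy":0,"dz":0,"ax":0,"ay":0,"az":0,"grip":-1},{"dx":0,"dy":0,"dz":0,"ax":0,"ay":0,"az":0,"grip":-1}]' 50
python3 - <<'E'
from h import *
s=manip.get_state();print(s['moment'],s['qpos']);rows([.4256,.1605,.064])
E
```

```text
clock: 28.2
position: [0.4232, 0.1598, 0.0645]
ee_rot: [-0.002, 0.528, 0.849, -0.002]
contact_force: [-0.7, -0.4, 0.9]
width: 0.0385
gripper_force: 0.0
clock: 28.62
position: [0.4259, 0.1608, 0.0681]
ee_rot: [0.001, 0.526, 0.85, 0.0]
contact_force: [-0.4, -2.0, 2.5]
width: 0.0096
gripper_force: 51.2
[-0.33831187 -0.00589168  0.07215753] [ 2.08795699e-01  2.58665286e-01  1.99636684e+00 -1.22807661e-03
  8.84287801e-01 -2.52667089e-01]
d [-0.001 -0.002  0.016] pos [0.4259 0.1608 0.0681]
tool y yaw deg 26.484491334537562
```

```bash
python3 -m jog '[{"dx":0,"dy":0,"dz":0,"ax":0,"ay":0,"az":-0.07,"grip":-1},{"dx":0,"dy":0,"dz":0,"ax":0,"ay":0,"az":-0.14,"grip":-1},{"dx":0,"dy":0,"dz":0,"ax":0,"ay":0,"az":-0.21,"grip":-1},{"dx":0,"dy":0,"dz":0,"ax":0,"ay":0,"az":-0.28,"grip":-1},{"dx":0,"dy":0,"dz":0,"ax":0,"ay":0,"az":-0.34,"grip":-1}]' 60
python3 -m jog '[{"dx":0,"dy":0,"dz":0,"ax":0,"ay":0,"az":-0.07,"grip":-1},{"dx":0,"dy":0,"dz":0,"ax":0,"ay":0,"az":-0.14,"grip":-1},{"dx":0,"dy":0,"dz":0,"ax":0,"ay":0,"az":-0.21,"grip":-1},{"dx":0,"dy":0,"dz":0,"ax":0,"ay":0,"az":-0.28,"grip":-1},{"dx":0,"dy":0,"dz":0,"ax":0,"ay":0,"az":-0.33,"grip":-1}]'
python3 - <<'E'
from h import *
s=manip.get_state();print(s['moment']);rows([.4256,.1605,.064])
E
```

```text
clock: 29.03
position: [0.4258, 0.1608, 0.0681]
ee_rot: [0.001, 0.281, 0.96, -0.0]
contact_force: [-0.5, -3.4, 2.9]
width: 0.0093
gripper_force: 61.5
clock: 29.45
position: [0.4258, 0.1607, 0.0681]
ee_rot: [0.001, 0.025, 1.0, -0.0]
contact_force: [-0.2, -2.9, 3.3]
width: 0.009
gripper_force: 61.5
[-0.4915984   0.10923513  0.02858244]
d [ 0.001 -0.001  0.016] pos [0.4258 0.1607 0.0681]
tool y yaw deg 87.08715677808975
```

```bash
python3 -m jog '[{"dx":0,"dy":0,"dz":0,"ax":0,"ay":0,"az":-0.03,"grip":-1},{"dx":0,"dy":0,"dz":0,"ax":0,"ay":0,"az":-0.06,"grip":-1},{"dx":0,"dy":0,"dz":0,"ax":0,"ay":0,"az":-0.06,"grip":-1},{"dx":0,"dy":0,"dz":0,"ax":0,"ay":0,"az":-0.06,"grip":-1}]'
python3 - <<'E'
from h import *
s=manip.get_state();print(s['moment'],s['qpos'][5]);rows([.4256,.1605,.064])
E
```

```text
clock: 29.78
position: [0.4257, 0.1608, 0.0681]
ee_rot: [0.001, -0.017, 1.0, -0.0]
contact_force: [-0.6, -4.9, 6.5]
width: 0.0094
gripper_force: 69.0
[-0.79698907  0.11159972 -1.30048046] -1.3958742386077265
d [ 0.001 -0.001  0.016] pos [0.4257 0.1608 0.0681]
tool y yaw deg 91.93515085169982
```

End stop confirmed: the moment rose to -1.3 N m at the expected bearing. Turning clockwise 94° in tool terms, to bring the bar to the third click.

```bash
python3 -m jog '[{"dx":0,"dy":0,"dz":0,"ax":0,"ay":0,"az":0.07,"grip":-1},{"dx":0,"dy":0,"dz":0,"ax":0,"ay":0,"az":0.14,"grip":-1},{"dx":0,"dy":0,"dz":0,"ax":0,"ay":0,"az":0.21,"grip":-1},{"dx":0,"dy":0,"dz":0,"ax":0,"ay":0,"az":0.28,"grip":-1},{"dx":0,"dy":0,"dz":0,"ax":0,"ay":0,"az":0.35,"grip":-1}]' 60
python3 -m jog '[{"dx":0,"dy":0,"dz":0,"ax":0,"ay":0,"az":0.07,"grip":-1},{"dx":0,"dy":0,"dz":0,"ax":0,"ay":0,"az":0.14,"grip":-1},{"dx":0,"dy":0,"dz":0,"ax":0,"ay":0,"az":0.21,"grip":-1},{"dx":0,"dy":0,"dz":0,"ax":0,"ay":0,"az":0.28,"grip":-1},{"dx":0,"dy":0,"dz":0,"ax":0,"ay":0,"az":0.35,"grip":-1}]'
python3 -m jog '[{"dx":0,"dy":0,"dz":0,"ax":0,"ay":0,"az":0.07,"grip":-1},{"dx":0,"dy":0,"dz":0,"ax":0,"ay":0,"az":0.14,"grip":-1},{"dx":0,"dy":0,"dz":0,"ax":0,"ay":0,"az":0.21,"grip":-1},{"dx":0,"dy":0,"dz":0,"ax":0,"ay":0,"az":0.28,"grip":-1},{"dx":0,"dy":0,"dz":0,"ax":0,"ay":0,"az":0.32,"grip":-1}]'
python3 - <<'E'
from h import *
for _ in range(3): manip.get_image('wrist')
s=manip.get_state();print(s['moment'],s['width'],s['gripper_force']);rows([.4256,.1605,.064])
E
```

```text
clock: 30.2
position: [0.4258, 0.1608, 0.0681]
ee_rot: [0.001, 0.255, 0.967, -0.0]
contact_force: [-0.5, -4.5, 6.3]
width: 0.0094
gripper_force: 62.0
clock: 30.62
position: [0.4259, 0.1609, 0.0681]
ee_rot: [0.001, 0.508, 0.861, 0.0]
contact_force: [-0.0, -2.6, 5.1]
width: 0.0096
gripper_force: 61.9
clock: 31.03
position: [0.426, 0.1608, 0.0681]
ee_rot: [0.001, 0.706, 0.708, 0.001]
contact_force: [-0.5, -4.0, 5.9]
width: 0.0095
gripper_force: 61.9
[-0.67385161  0.00580164 -0.17599604] 0.009298644403226359 61.90508723258972
d [-0.002 -0.002  0.016] pos [0.4261 0.1609 0.0681]
tool y yaw deg 0.38595093668171393
```

```bash
python3 -m jog '[{"dx":0,"dy":0,"dz":0,"ax":0,"ay":0,"az":0.03,"grip":-1},{"dx":0,"dy":0,"dz":0,"ax":0,"ay":0,"az":0.03,"grip":-1},{"dx":0,"dy":0,"dz":0,"ax":0,"ay":0,"az":0.03,"grip":-1},{"dx":0,"dy":0,"dz":0,"ax":0,"ay":0,"az":0.03,"grip":-1}]'
python3 -m jog '[{"dx":0,"dy":0,"dz":0,"ax":0,"ay":0,"az":0,"grip":-0.1},{"dx":0,"dy":0,"dz":0,"ax":0,"ay":0,"az":0,"grip":-0.1},{"dx":0,"dy":0,"dz":0,"ax":0,"ay":0,"az":0,"grip":-0.1},{"dx":0,"dy":0,"dz":-0.1,"ax":0,"ay":0,"az":0,"grip":-0.1},{"dx":-0.04,"dy":0,"dz":-0.24,"ax":0,"ay":0,"az":0,"grip":-0.1}]'
python3 -m jog '[{"dx":-0.1,"dy":0,"dz":-0.12,"ax":0,"ay":0,"az":0,"grip":-0.1},{"dx":-0.24,"dy":0,"dz":-0.2,"ax":0,"ay":0,"az":0,"grip":-0.1},{"dx":-0.24,"dy":0,"dz":-0.2,"ax":0,"ay":0,"az":0,"grip":-0.1},{"dx":-0.24,"dy":0,"dz":-0.2,"ax":0,"ay":0,"az":0,"grip":-0.1}]'
python3 - <<'E'
from h import *
manip.get_image('wrist')
i,K,C=shot('wrist','w12.png')
g=cv2.cvtColor(i,cv2.COLOR_RGB2GRAY).astype(int)
u,v=proj(K,C,[.4258,.1605,.083]).round().astype(int);print(u,v)
for r in range(v-30,v+31,3): print(' '.join('%3d'%x for x in g[r,u-30:u+31:3]))
u,v=proj(K,C,[.4359,.0795,.082]).round().astype(int);print('catch',u,v)
for r in range(v-24,v+25,4): print(' '.join('%3d'%x for x in g[r,u-32:u+41:4]))
E
```

```text
clock: 31.52
position: [0.4261, 0.1609, 0.0681]
ee_rot: [0.001, 0.721, 0.693, 0.001]
contact_force: [-0.5, -4.0, 5.0]
width: 0.0093
gripper_force: 61.9
clock: 31.93
position: [0.4221, 0.1518, 0.1252]
ee_rot: [-0.003, 0.721, 0.693, -0.003]
contact_force: [1.0, 0.1, 0.6]
width: 0.0384
gripper_force: 0.0
clock: 32.27
position: [0.4229, 0.0904, 0.1782]
ee_rot: [0.001, 0.722, 0.691, 0.001]
contact_force: [-0.1, -0.9, -0.2]
width: 0.0382
gripper_force: 0.0
282 112
139 173 173 171 174 172 173 172 171 169 169 169 169 173 173 172 172 171 169 120 223
139 170 171 168 174 174 173 173 156 122 116 120 169 169 174 173 171 168 170 125 223
143 169 169 170 172 173 200 196  32  40  39  45 111 227 178 174 172 171 161 129 221
142 171 168 170 185 222 123  32  33  42  48  53  22  53 198 207 173 171 161 130 223
141 170 172 185 220  44  50  39  28  42  52  53  30  55  56 156 214 171 161 141 219
136 172 170 224  57  51  48  32  39  45  52  47  27  57  59  54 210 197 162 144 217
133 174 208  94  57  53  53  31  37  45  54  48  26  52  54  54  48 227 165 149 215
134 166 218  47  55  49  46  31  34  45  50  47  
[... 1428 characters left out ...]
 185 164 166 167
169 166 169 165  37  28  22  42  35  29  42 217 227 227 225 181 165 163 163
169 167 166 164  37  13  21  41  38  34  47 221 224 225 227 174 166 165 165
164 163 163 168  37  23  22  35  41  33  39 171 177 183 182 168 165 166 165
169 167 167 167  39  22  27  42  36  32  42 128 151 152 147 147 147 153 150
165 163 162 157  37  19  25  42  42  31 240 221 231 234 239 240 240 241 240
202 201 206 201 192 151  24  34  37  34 240 227 239 239 239 240 239 240 240
185 184 183 184 183 164  37  27  30  33 239 228 239 240 240 240 240 239 239
173 169 168 166 167 145 107 108 171 162 239 231 241 239 240 240 240 240 240
166 168 167 166 165 142 107 110 111 140 237 231 239 240  22  85 104 102 240
```

The bar is straight along the box's y axis, which is the third click. The catch tongue stands in front of the closed cover and the arm is clear.

```bash
python3 -c "
from rig import manip
print(manip.sign_off())"
```

```text
the job is handed in; nothing more can be done
None
```

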